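# Tug-test the ball studs and pack the failures for rework

### The job

Tug-test every knobbed stud in the blue stand straight up: a stud that is held must draw its sleeve up until green shows but no red, and stays there; a stud that comes out has failed and goes into the rework box. Put the round wooden batch tag in the box too, then fold the box lid fully shut. Never draw a sleeve up into the red, and leave the bottle and the sanding block alone.

Things in the scene. Friction and masses are not known exactly. Their poses are not given: they have to be found in the camera images.
- stand: Blue pull-test stand, a fixed block 150 x 220 x 34 mm; origin at the centre of its underside on the bench, z up, its 220 mm side along its y. It has five stations, three in the row towards its -x and two in the row towards +x; a station may be empty.
- rework_box: Fixed plywood rework box, outside 150 (x) x 200 (y) x 75 mm high, walls 6 mm, floor with its cork liner 10 mm thick; origin at the centre of its underside. Its lid is hinged along the rim on its +x side.
- lid (a joint): Angle (rad) of the box lid, an 8 mm plywood panel covering the box, about 150 mm from hinge to free edge, 200 mm wide, with a small knob standing 35 mm off its outer face near the free edge: 0 closed flat on the rim, grows as it opens upward, about 1.6 is upright. The hinge is stiff: the lid stays where it is left; pushing it over from behind with a few newtons turns it.
- lid_hinge (a point): Point on the hinge line, in the middle of the box's width, at the +x rim. The hinge line runs along the box's y.
- tag: Round wooden batch tag, a disc 56 mm across and 12 mm thick lying flat on the bench; origin at the centre of its underside.
- oil_bottle: Bystander: yellow and red plastic bottle 54 mm across, 165 mm tall, standing; origin at the centre of its underside. Leave alone.
- sanding_block: Bystander: brown sanding block 61 x 95 x 25 mm; origin at the centre of its underside. Leave alone.
- stud_1: Steel stud upright in station 1 (or absent), 61 mm long, 40 g, with a round black knob. Origin at the bottom of its ball end, z towards the knob; at the start 4 mm above the bench. From the origin up: ball 15 mm across to 15 mm, neck 8 mm across to 22, shank 15 mm across to 37, knob 22 mm across to 61 (grip there).
- sleeve_1 (a joint): Height (m) to which the square sleeve of station 1 is drawn up out of the stand: 0 down (nearly flush), stop at 0.030. Friction holds it: it moves up only under about 11 N and stays where it is left. Its sides are white at the top, then green, then red: green comes in sight at 9 mm up, red at 23 mm.
- station_1 (a point): Middle of station 1, at the level of the stand's top face, 34 mm above the bench; fixed. A stud held here by the hidden clip rises about 4 mm freely, then lifts the sleeve with it. One that is not held lifts straight out with its weight only, its ball clear of the sleeve after 33 mm. Pull vertically: side play is about 1 mm.
- stud_2: Steel stud upright in station 2 (or absent), 61 mm long, 40 g, with a round black knob. Origin at the bottom of its ball end, z towards the knob; at the start 4 mm above the bench. From the origin up: ball 15 mm across to 15 mm, neck 8 mm across to 22, shank 15 mm across to 37, knob 22 mm across to 61 (grip there).
- sleeve_2 (a joint): Height (m) to which the square sleeve of station 2 is drawn up out of the stand: 0 down (nearly flush), stop at 0.030. Friction holds it: it moves up only under about 11 N and stays where it is left. Its sides are white at the top, then green, then red: green comes in sight at 9 mm up, red at 23 mm.
- station_2 (a point): Middle of station 2, at the level of the stand's top face, 34 mm above the bench; fixed. A stud held here by the hidden clip rises about 4 mm freely, then lifts the sleeve with it. One that is not held lifts straight out with its weight only, its ball clear of the sleeve after 33 mm. Pull vertically: side play is about 1 mm.
- stud_3: Steel stud upright in station 3 (or absent), 61 mm long, 40 g, with a round black knob. Origin at the bottom of its ball end, z towards the knob; at the start 4 mm above the bench. From the origin up: ball 15 mm across to 15 mm, neck 8 mm across to 22, shank 15 mm across to 37, knob 22 mm across to 61 (grip there).
- sleeve_3 (a joint): Height (m) to which the square sleeve of station 3 is drawn up out of the stand: 0 down (nearly flush), stop at 0.030. Friction holds it: it moves up only under about 11 N and stays where it is left. Its sides are white at the top, then green, then red: green comes in sight at 9 mm up, red at 23 mm.
- station_3 (a point): Middle of station 3, at the level of the stand's top face, 34 mm above the bench; fixed. A stud held here by the hidden clip rises about 4 mm freely, then lifts the sleeve with it. One that is not held lifts straight out with its weight only, its ball clear of the sleeve after 33 mm. Pull vertically: side play is about 1 mm.
- stud_4: Steel stud upright in station 4 (or absent), 61 mm long, 40 g, with a round black knob. Origin at the bottom of its ball end, z towards the knob; at the start 4 mm above the bench. From the origin up: ball 15 mm across to 15 mm, neck 8 mm across to 22, shank 15 mm across to 37, knob 22 mm across to 61 (grip there).
- sleeve_4 (a joint): Height (m) to which the square sleeve of station 4 is drawn up out of the stand: 0 down (nearly flush), stop at 0.030. Friction holds it: it moves up only under about 11 N and stays where it is left. Its sides are white at the top, then green, then red: green comes in sight at 9 mm up, red at 23 mm.
- station_4 (a point): Middle of station 4, at the level of the stand's top face, 34 mm above the bench; fixed. A stud held here by the hidden clip rises about 4 mm freely, then lifts the sleeve with it. One that is not held lifts straight out with its weight only, its ball clear of the sleeve after 33 mm. Pull vertically: side play is about 1 mm.
- stud_5: Steel stud upright in station 5 (or absent), 61 mm long, 40 g, with a round black knob. Origin at the bottom of its ball end, z towards the knob; at the start 4 mm above the bench. From the origin up: ball 15 mm across to 15 mm, neck 8 mm across to 22, shank 15 mm across to 37, knob 22 mm across to 61 (grip there).
- sleeve_5 (a joint): Height (m) to which the square sleeve of station 5 is drawn up out of the stand: 0 down (nearly flush), stop at 0.030. Friction holds it: it moves up only under about 11 N and stays where it is left. Its sides are white at the top, then green, then red: green comes in sight at 9 mm up, red at 23 mm.
- station_5 (a point): Middle of station 5, at the level of the stand's top face, 34 mm above the bench; fixed. A stud held here by the hidden clip rises about 4 mm freely, then lifts the sleeve with it. One that is not held lifts straight out with its weight only, its ball clear of the sleeve after 33 mm. Pull vertically: side play is about 1 mm.
Not all that is in view belongs to the job. Of the things that look like the tag, the smallest one is meant.

How it is judged:
By the outcome, as a careful person would: the job done as asked, in the order asked, and still so for the second after the job is handed in, with the robot touching nothing.
Of clip_1, clip_2, clip_3, clip_4, clip_5 only 2 to 3 are there at a start; the rules pass over those that are not, and their reading is None.
Of stud_1, stud_2, stud_3, stud_4, stud_5 only 4 to 5 are there at a start; the rules pass over those that are not, and their reading is None.
At some moment in a run one of tag may be knocked a few centimetres aside while the robot is not near it.
Once in a run the grip may slacken for a moment while it holds something.
It also fails if it takes over 210 s, if anything falls off the work surface, if the arm or the gripper's body presses on something with over 40 N, if the wrist force passes 120 N, or if a joint passes its speed limit or range.

### The arm

A 7-joint arm with a two-finger parallel gripper is mounted at the origin on a cart in front of the work surface, level with it; the furniture and walls round the work are solid. World frame = base frame: x ahead of the robot, y to its left, z up, the work surface at z = 0. Lengths are in m, angles in rad, forces in N, time in s.
With the tool pointing down it reaches from about 0.425 to 0.925 m from the base axis. Payload 6.8 kg.
Tool frame: the origin (TCP) lies midway between the tips of the shut fingers; the grasp point (between the pads) lies 19 mm behind it; z points along the fingers, y is the line along which they close (so a half turn about z gives the same grasp; the last joint's range is limited). The gripper opens to 85 mm and grips with 20 to 120 N. Pads are 22 mm wide; open, the fingers measure 114 mm over their backs; the gripper's body (76 mm by 85 mm) begins 54 mm behind the grasp point. The pads swing forward as they close: fully open they stand 13 mm farther back than shut.
Start: joints at [-1.421, 0.477, 0.022, 1.555, -0.011, 1.109, -0.083], TCP at [0.172, 0.653, 0.231] pointing down, gripper open.
Joint ranges: [-2.96, 2.96], [-0.34, 2.1], [-1.41, 1.46], [0.24, 2.44], [-1.37, 4.51], [0.17, 1.92], [-2.96, 2.96]. Speed limits (rad/s): [2.39, 2.39, 3.14, 3.14, 3.14, 3.14, 3.14].

### API

Orientations are given as a unit quaternion [w, x, y, z].
In Python, from station import bot gives the robot as it stands.
- The arm moves only by the tool jog_arm, never from a script. Its argument "rows" is a list of rows, each an object of numbers: "fingers": the finger opening in mm, from 0 to 85.4; "x", "y", "z": the shift along the tool's x, y, z in mm; "ax", "ay", "az": the turn, a rotation vector about the tool's x, y, z in degrees. A call has exactly 8 rows; each row shifts and turns the commanded pose from where the row before left it, along the tool's axes as they then stand; what a row does not reach is not made up. A row lasts 1/10 s, in which the tool goes at most 50 mm and 8.59 degrees, less where a joint would pass 70% of its speed; a pose out of reach is approached as far as the arm can. A call with a gripper value outside its range is refused whole. The fingers move at their own pace and stop on an object; "force" is the grip in N (left out, the last holds). Time passes only in rows, so rows that do not move let the fingers close, or fill a call up. It gives the time, the measured TCP pose, the force, the opening and the grip force at its end, in the units of the state.
- bot.get_obs(): the state, without advancing time (a new reading comes with each control period).
- bot.read_camera(name): name is "scene" or "top"; returns a dict with "pixels" (420x560x3 uint8, red, green, blue), "vertical_fov" (degrees; the focal length in pixels is half the picture's height over the tangent of half this angle, whatever the lens; pixels are square), "cx", "cy" (the principal point, pixels), "world_from_camera" (4x4, takes a point from camera to world coordinates). Camera axes: x right, y down, z forward; pixel columns grow to the right and rows downward; lengths in m; the calibration is good to about 2 mm. A picture is of the moment at which its call begins. There is no depth.
- bot.hand_in(): hands the job in; it is judged then, once.
The state is a dict: "t": time; "q": joint angles; "joint_vel": joint speeds; "joint_torque": joint torques, N m; "eef_pos": TCP position; "tool_rot": TCP orientation; "contact_force": force on the tool from outside, world axes, zero at the start; "torque": the same for the moment, N m; "gripper_width": opening from 0.0 (shut) to 1.0 (fully open); "grasp_force": force on a finger pad.
Only numpy, scipy, OpenCV 4.12 (cv2) and the standard library are available. Lean on these libraries where they do the work, as an engineer would, in place of code of your own. Each camera call takes 0.05 s, during which the arm holds its last target. There are 200 camera calls.

## Working session

There is one attempt and no reset: what is moved stays moved. The work goes in short steps, Python scripts to look and compute and a tool call to move; the robot and the scene stay as the last step left them, time stands still between calls to the robot, and variables do not carry over. Pictures are saved under pics/ and viewed, at most 14 in all, crops included, and the job is handed in when it is done.

Besides the shell and the picture viewer there is one more tool, called after "Request:" as name([rows], argument=value, ...), one row to a line, values as JSON. jog_arm: Moves the arm, as the interface text tells. Its arguments: {"type":"object","properties":{"rows":{"type":"array","items":{"type":"object","properties":{"fingers":{"type":"number"},"x":{"type":"number"},"y":{"type":"number"},"z":{"type":"number"},"ax":{"type":"number"},"ay":{"type":"number"},"az":{"type":"number"}}}},"force":{"type":"number"}},"required":["rows"]}

```bash
mkdir -p pics; ls; cat > h.py <<'E'
import numpy as np, cv2
from station import bot
def cam(n,save=None):
    c=bot.read_camera(n)
    if save: cv2.imwrite('pics/'+save,c['pixels'][:,:,::-1])
    return c
def K(c):
    h=c['pixels'].shape[0]; f=h/2/np.tan(np.radians(c['vertical_fov'])/2); return f,c['cx'],c['cy']
def onz(c,u,v,z):
    f,cx,cy=K(c); T=np.array(c['world_from_camera']); d=T[:3,:3]@np.array([(u-cx)/f,(v-cy)/f,1]); o=T[:3,3]
    return o+d*(z-o[2])/d[2]
def proj(c,p):
    f,cx,cy=K(c); T=np.array(c['world_from_camera']); q=T[:3,:3].T@(np.array(p)-T[:3,3]); return q[0]/q[2]*f+cx,q[1]/q[2]*f+cy
E
python3 - <<'E'
from h import *
for n in('top','scene'):
    c=cam(n,n+'1.png'); print(n,K(c),np.round(c['world_from_camera'],3).tolist())
o=bot.get_obs(); print({k:np.round(v,3).tolist() for k,v in o.items()})
E
```

```text
pics
top (np.float64(544.7436751419561), 288.68135147046945, 201.43811940233846) [[-0.095, -0.972, 0.216, 0.201], [-0.995, 0.094, -0.014, 0.006], [-0.007, -0.217, -0.976, 1.705], [0.0, 0.0, 0.0, 1.0]]
scene (np.float64(404.7802310582554), 287.57691058439815, 214.33557210399803) [[0.781, -0.301, 0.548, 0.041], [-0.625, -0.363, 0.691, -0.679], [-0.009, -0.882, -0.471, 0.553], [0.0, 0.0, 0.0, 1.0]]
{'t': 0.1, 'q': [-1.421, 0.478, 0.022, 1.556, -0.012, 1.109, -0.083], 'joint_vel': [-0.001, -0.002, 0.002, -0.002, -0.0, -0.002, -0.001], 'joint_torque': [0.004, -59.776, 1.614, -28.195, 0.013, 0.005, -0.0], 'eef_pos': [0.172, 0.652, 0.23], 'tool_rot': [-0.0, 0.129, 0.992, -0.001], 'contact_force': [-0.218, 0.242, 0.196], 'torque': [-0.027, 0.014, 0.08], 'grasp_force': 0.0, 'gripper_width': 0.998}
```

View pics/top1.png

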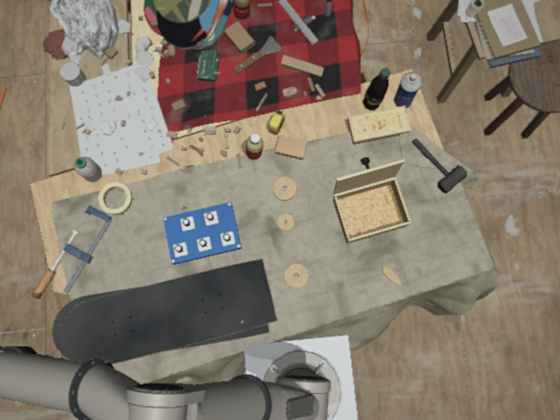

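View pics/scene1.png

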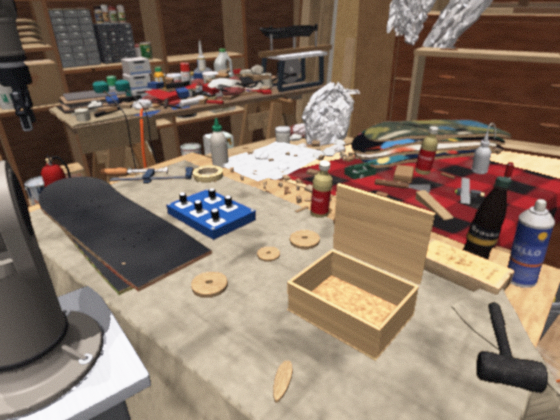

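Top view: stand around (203,233) with five knobbed studs, three discs (284,188), (285,222), (295,275) – the middle one smallest – and the box at (372,210) with an upright lid. I'll make enlarged crops to pick pixels.

```bash
python3 - <<'E'
import cv2, numpy as np
t=cv2.imread('pics/top1.png'); s=cv2.imread('pics/scene1.png')
a=cv2.resize(t[150:290,155:415],None,fx=3,fy=3,interpolation=cv2.INTER_CUBIC)
cv2.imwrite('pics/ta.png',a)
b=cv2.resize(s[165:365,160:430],None,fx=2.9,fy=2.9,interpolation=cv2.INTER_CUBIC)
cv2.imwrite('pics/sa.png',b); print(a.shape,b.shape)
E
```

```text
(420, 780, 3) (580, 783, 3)
```

View pics/ta.png

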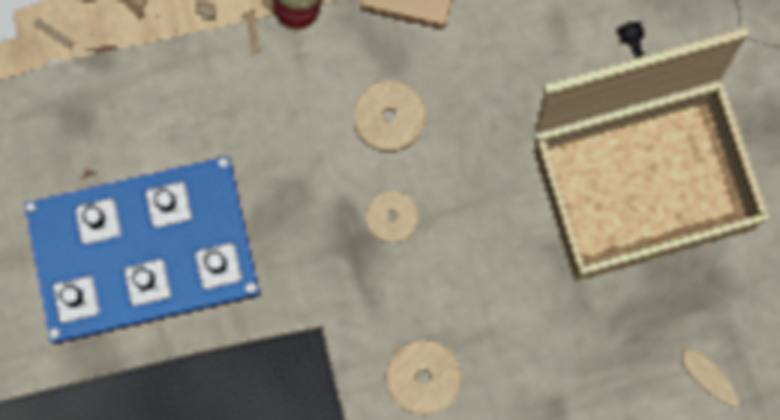

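View pics/sa.png

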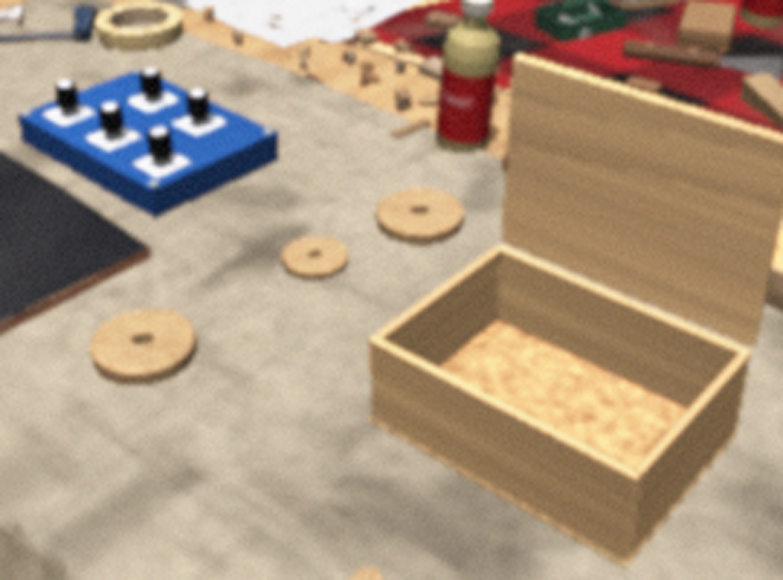

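Crops: knobs (top crop) at (72,295),(144,278),(216,263),(94,216),(166,202); tag at (392,215); box rim corners (540,143),(725,92),(762,215),(580,272).

```bash
cat >> h.py <<'E'
def ray(c,u,v):
    f,cx,cy=K(c); T=np.array(c['world_from_camera']); d=T[:3,:3]@np.array([(u-cx)/f,(v-cy)/f,1]); return T[:3,3],d/np.linalg.norm(d)
def tri(r1,r2):
    A=np.array([r1[1],-r2[1]]).T; s=np.linalg.lstsq(A,r2[0]-r1[0],rcond=None)[0]
    a=r1[0]+s[0]*r1[1]; b=r2[0]+s[1]*r2[1]; return (a+b)/2,np.linalg.norm(a-b)
E
python3 - <<'E'
from h import *
t=cam('top');s=cam('scene')
T=lambda p:(p[0]/3+155-.3,p[1]/3+150-.3); S=lambda p:(p[0]/2.9+160-.3,p[1]/2.9+165-.3)
names='k1 k2 k3 k4 k5 tag d2 d3 cornR cornFR cornBL boxFL boxFR boxBL lidL'.split()
tp=[(72,295),(144,278),(216,263),(94,216),(166,202),(392,215),(389,116),(423,376),(259,292),(54,338),(228,160),(580,270),(762,216),(540,145),(546,88)]
sp=[(65,86),(109,107),(159,132),(151,73),(198,93),(316,253),(420,210),(143,339),(155,188),(24,118),(276,132),(374,342),(637,475),(502,248),(515,57)]
for n,a,b in zip(names,tp,sp):
    p,e=tri(ray(t,*T(a)),ray(s,*S(b))); print(n,np.round(p*1000),round(e*1000,1), 'top@z', np.round(onz(t,*T(a),p[2])*1000))
for n,z in zip(names,[.062]*5): 
    i=names.index(n); print(n,np.round(onz(t,*T(tp[i]),z)*1000),np.round(onz(s,*S(sp[i]),z)*1000))
sq=[(75,300),(147,284),(217,268),(97,222),(168,206)]
for q in sq: print('sleeve',np.round(onz(t,*T(q),.034)*1000))
E
```

```text
k1 [454. 329.  62.] 2.2 top@z [453. 329.  62.]
k2 [464. 255.  64.] 1.9 top@z [463. 255.  64.]
k3 [474. 181.  63.] 4.9 top@z [472. 182.  63.]
k4 [534. 302.  62.] 3.8 top@z [532. 303.  62.]
k5 [542. 227.  64.] 6.3 top@z [539. 228.  64.]
tag [515.  -2.   9.] 2.9 top@z [514.  -1.   9.]
d2 [623.  -9.  12.] 5.0 top@z [620.  -8.  12.]
d3 [344. -18.  12.] 2.4 top@z [342. -17.  12.]
cornR [445. 142.  33.] 4.9 top@z [442. 143.  33.]
cornFR [418. 356.  27.] 3.6 top@z [416. 357.  27.]
cornBL [587. 163.  32.] 6.7 top@z [584. 165.  32.]
boxFL [ 430. -186.   67.] 3.4 top@z [ 429. -185.   67.]
boxFR [ 468. -377.   68.] 5.5 top@z [ 466. -375.   68.]
boxBL [ 565. -162.   73.] 12.4 top@z [ 560. -159.   73.]
lidL [ 582. -156.  221.] 1.9 top@z [ 581. -155.  221.]
k1 [453. 329.  62.] [455. 328.  62.]
k2 [464. 256.  62.] [467. 258.  62.]
k3 [472. 182.  62.] [478. 182.  62.]
k4 [532. 303.  62.] [536. 301.  62.]
k5 [540. 228.  62.] [548. 230.  62.]
sleeve [452. 332.  34.]
sleeve [462. 257.  34.]
sleeve [471. 184.  34.]
sleeve [531. 305.  34.]
sleeve [541. 230.  34.]
```

Request:
jog_arm([
  {"az": -7.4,"fingers": 50},
  {"az": -7.4,"fingers": 50},
  {"x": -30,"y": -35,"z": 5,"fingers": 50},
  {"x": -40,"y": -45,"z": 10,"fingers": 50},
  {"x": -40,"y": -45,"z": 10,"fingers": 50},
  {"x": -40,"y": -45,"z": 10,"fingers": 50},
  {"x": -40,"y": -45,"z": 10,"fingers": 50},
  {"fingers": 50},
])

```text
invalid input
```

Request:
jog_arm([
  {"x": 0,"y": 0,"z": 0,"ax": 0,"ay": 0,"az": -7.4,"fingers": 50},
  {"x": 0,"y": 0,"z": 0,"ax": 0,"ay": 0,"az": -7.4,"fingers": 50},
  {"x": -30,"y": -35,"z": 5,"ax": 0,"ay": 0,"az": 0,"fingers": 50},
  {"x": -35,"y": -35,"z": 5,"ax": 0,"ay": 0,"az": 0,"fingers": 50},
  {"x": -35,"y": -35,"z": 5,"ax": 0,"ay": 0,"az": 0,"fingers": 50},
  {"x": -30,"y": -35,"z": 5,"ax": 0,"ay": 0,"az": 0,"fingers": 50},
  {"x": -30,"y": -35,"z": 5,"ax": 0,"ay": 0,"az": 0,"fingers": 50},
  {"x": 0,"y": 0,"z": 0,"ax": 0,"ay": 0,"az": 0,"fingers": 50},
], force=40)

```text
t: 1.0
eef_pos: [0.3381, 0.4709, 0.2056]
tool_rot: [0.001, 0.005, 1.0, -0.002]
contact_force: [0.8, -0.2, -0.0]
gripper_width: 0.586
grasp_force: 0.0
```

Request:
jog_arm([
  {"x": -23,"y": -28,"z": 19,"az": -0.6,"fingers": 50},
  {"x": -23,"y": -28,"z": 19,"fingers": 50},
  {"x": -23,"y": -28,"z": 19,"fingers": 50},
  {"x": -23,"y": -28,"z": 19,"fingers": 50},
  {"x": -24,"y": -30,"z": 19,"fingers": 50},
  {"fingers": 50},
  {"fingers": 50},
  {"fingers": 50},
], force=40)

```text
invalid input
```

Request:
jog_arm([
  {"x": -23,"y": -28,"z": 19,"ax": 0,"ay": 0,"az": -0.6,"fingers": 50},
  {"x": -23,"y": -28,"z": 19,"ax": 0,"ay": 0,"az": 0,"fingers": 50},
  {"x": -23,"y": -28,"z": 19,"ax": 0,"ay": 0,"az": 0,"fingers": 50},
  {"x": -23,"y": -28,"z": 19,"ax": 0,"ay": 0,"az": 0,"fingers": 50},
  {"x": -24,"y": -30,"z": 19,"ax": 0,"ay": 0,"az": 0,"fingers": 50},
  {"x": 0,"y": 0,"z": 0,"ax": 0,"ay": 0,"az": 0,"fingers": 50},
  {"x": 0,"y": 0,"z": 0,"ax": 0,"ay": 0,"az": 0,"fingers": 50},
  {"x": 0,"y": 0,"z": 0,"ax": 0,"ay": 0,"az": 0,"fingers": 50},
], force=40)

```text
t: 1.8
eef_pos: [0.4488, 0.3385, 0.1117]
tool_rot: [0.0, -0.006, 1.0, 0.001]
contact_force: [1.0, 0.0, 0.8]
gripper_width: 0.585
grasp_force: 0.0
```

```bash
python3 - <<'E'
from h import *
t=cam('top');s=cam('scene')
o=bot.get_obs();p=np.array(o['eef_pos']);print(p)
print(proj(t,p),proj(s,p))
a=cv2.resize(t['pixels'][180:280,130:260,::-1],None,fx=3.5,fy=3.5,interpolation=cv2.INTER_CUBIC)
b=cv2.resize(s['pixels'][130:240,140:270,::-1],None,fx=3,fy=3.18,interpolation=cv2.INTER_CUBIC)
b=b[:a.shape[0]]
cv2.imwrite('pics/c1.png',np.hstack([a[:350],b[:350]]).copy())
E
```

```text
[0.44867936 0.33873912 0.11190226]
(np.float64(172.10443151713216), np.float64(247.60888196978323)) (np.float64(175.93046125234835), np.float64(177.6189951711599))
```

View pics/c1.png

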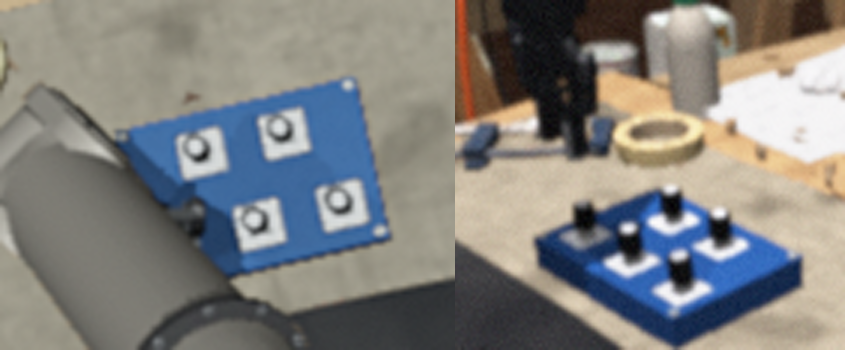

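Request:
jog_arm([
  {"x": -5,"y": -10,"z": 0,"ax": 0,"ay": 0,"az": 0,"fingers": 50},
  {"x": 0,"y": 0,"z": 0,"ax": 0,"ay": 0,"az": 0,"fingers": 50},
  {"x": 0,"y": 0,"z": 15,"ax": 0,"ay": 0,"az": 0,"fingers": 50},
  {"x": 0,"y": 0,"z": 15,"ax": 0,"ay": 0,"az": 0,"fingers": 50},
  {"x": 0,"y": 0,"z": 15,"ax": 0,"ay": 0,"az": 0,"fingers": 50},
  {"x": 0,"y": 0,"z": 12,"ax": 0,"ay": 0,"az": 0,"fingers": 50},
  {"x": 0,"y": 0,"z": 0,"ax": 0,"ay": 0,"az": 0,"fingers": 50},
  {"x": 0,"y": 0,"z": 0,"ax": 0,"ay": 0,"az": 0,"fingers": 50},
], force=60)

```text
t: 2.7
eef_pos: [0.4547, 0.3269, 0.0544]
tool_rot: [-0.0, -0.005, 1.0, -0.0]
contact_force: [0.2, -0.6, 0.9]
gripper_width: 0.584
grasp_force: 0.0
```

Request:
jog_arm([
  {"x": 0,"y": 2,"z": 8,"ax": 0,"ay": 0,"az": 0,"fingers": 50},
  {"x": 0,"y": 0,"z": 8,"ax": 0,"ay": 0,"az": 0,"fingers": 50},
  {"x": 0,"y": 0,"z": 0,"ax": 0,"ay": 0,"az": 0,"fingers": 35},
  {"x": 0,"y": 0,"z": 0,"ax": 0,"ay": 0,"az": 0,"fingers": 25},
  {"x": 0,"y": 0,"z": 0,"ax": 0,"ay": 0,"az": 0,"fingers": 18},
  {"x": 0,"y": 0,"z": 0,"ax": 0,"ay": 0,"az": 0,"fingers": 10},
  {"x": 0,"y": 0,"z": 0,"ax": 0,"ay": 0,"az": 0,"fingers": 0},
  {"x": 0,"y": 0,"z": 0,"ax": 0,"ay": 0,"az": 0,"fingers": 0},
], force=60)

```text
t: 3.5
eef_pos: [0.4546, 0.3289, 0.0384]
tool_rot: [0.0, -0.005, 1.0, 0.0]
contact_force: [-0.6, -0.2, -0.0]
gripper_width: 0.233
grasp_force: 58.6
```

Request:
jog_arm([
  {"x": 0,"y": 0,"z": -2,"ax": 0,"ay": 0,"az": 0,"fingers": 0},
  {"x": 0,"y": 0,"z": -2,"ax": 0,"ay": 0,"az": 0,"fingers": 0},
  {"x": 0,"y": 0,"z": -2,"ax": 0,"ay": 0,"az": 0,"fingers": 0},
  {"x": 0,"y": 0,"z": -2,"ax": 0,"ay": 0,"az": 0,"fingers": 0},
  {"x": 0,"y": 0,"z": -2,"ax": 0,"ay": 0,"az": 0,"fingers": 0},
  {"x": 0,"y": 0,"z": -2,"ax": 0,"ay": 0,"az": 0,"fingers": 0},
  {"x": 0,"y": 0,"z": 0,"ax": 0,"ay": 0,"az": 0,"fingers": 0},
  {"x": 0,"y": 0,"z": 0,"ax": 0,"ay": 0,"az": 0,"fingers": 0},
], force=60)

```text
t: 4.3
eef_pos: [0.4545, 0.3289, 0.0503]
tool_rot: [0.0, -0.005, 1.0, 0.0]
contact_force: [1.0, -0.6, -0.4]
gripper_width: 0.238
grasp_force: 58.6
```

Request:
jog_arm([
  {"x": 0,"y": 0,"z": -1,"ax": 0,"ay": 0,"az": 0,"fingers": 0},
  {"x": 0,"y": 0,"z": -1,"ax": 0,"ay": 0,"az": 0,"fingers": 0},
  {"x": 0,"y": 0,"z": -1,"ax": 0,"ay": 0,"az": 0,"fingers": 0},
  {"x": 0,"y": 0,"z": -1,"ax": 0,"ay": 0,"az": 0,"fingers": 0},
  {"x": 0,"y": 0,"z": -1,"ax": 0,"ay": 0,"az": 0,"fingers": 0},
  {"x": 0,"y": 0,"z": -1,"ax": 0,"ay": 0,"az": 0,"fingers": 0},
  {"x": 0,"y": 0,"z": -1,"ax": 0,"ay": 0,"az": 0,"fingers": 0},
  {"x": 0,"y": 0,"z": -1,"ax": 0,"ay": 0,"az": 0,"fingers": 0},
], force=60)

```text
t: 5.1
eef_pos: [0.4545, 0.3289, 0.0584]
tool_rot: [-0.0, -0.005, 1.0, 0.0]
contact_force: [0.1, 0.1, -0.6]
gripper_width: 0.233
grasp_force: 58.6
```

```bash
python3 - <<'E'
from h import *
s=cam('scene')
b=cv2.resize(s['pixels'][155:240,150:260,::-1],None,fx=5,fy=5,interpolation=cv2.INTER_CUBIC)
cv2.imwrite('pics/c2.png',b)
E
```

```text
(no output)
```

View pics/c2.png

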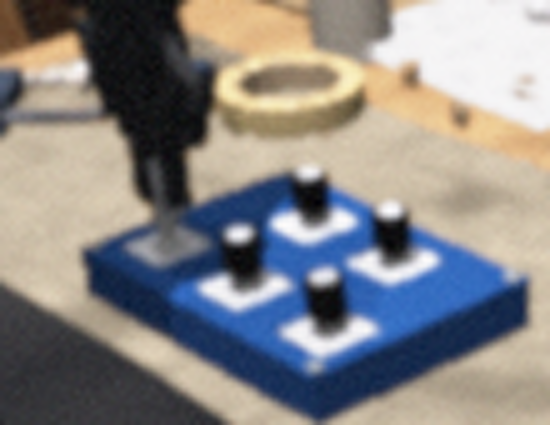

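Stud 1 came free (shank visible above the flush sleeve at (165,245), force ≈ its weight). To the box.

Request:
jog_arm([
  {"x": 0,"y": 0,"z": -20,"ax": 0,"ay": 0,"az": 0,"fingers": 0},
  {"x": 0,"y": 0,"z": -30,"ax": 0,"ay": 0,"az": 0,"fingers": 0},
  {"x": 0,"y": 0,"z": -30,"ax": 0,"ay": 0,"az": 0,"fingers": 0},
  {"x": -3,"y": -30,"z": 0,"ax": 0,"ay": 0,"az": 0,"fingers": 0},
  {"x": -3,"y": -40,"z": 0,"ax": 0,"ay": 0,"az": 0,"fingers": 0},
  {"x": -3,"y": -40,"z": 0,"ax": 0,"ay": 0,"az": 0,"fingers": 0},
  {"x": -3,"y": -40,"z": 0,"ax": 0,"ay": 0,"az": 0,"fingers": 0},
  {"x": -3,"y": -40,"z": 0,"ax": 0,"ay": 0,"az": 0,"fingers": 0},
], force=60)

```text
t: 5.95
eef_pos: [0.4715, 0.1375, 0.1385]
tool_rot: [0.0, -0.006, 1.0, 0.0]
contact_force: [1.2, -0.4, -1.7]
gripper_width: 0.235
grasp_force: 58.7
```

Request:
jog_arm([
  {"x": -3,"y": -40,"z": 0,"ax": 0,"ay": 0,"az": 0,"fingers": 0},
  {"x": -3,"y": -40,"z": 0,"ax": 0,"ay": 0,"az": 0,"fingers": 0},
  {"x": -3,"y": -40,"z": 0,"ax": 0,"ay": 0,"az": 0,"fingers": 0},
  {"x": -3,"y": -40,"z": 0,"ax": 0,"ay": 0,"az": 0,"fingers": 0},
  {"x": -3,"y": -40,"z": 0,"ax": 0,"ay": 0,"az": 0,"fingers": 0},
  {"x": -3,"y": -40,"z": 0,"ax": 0,"ay": 0,"az": 0,"fingers": 0},
  {"x": -3,"y": -40,"z": 0,"ax": 0,"ay": 0,"az": 0,"fingers": 0},
  {"x": 0,"y": 0,"z": 0,"ax": 0,"ay": 0,"az": 0,"fingers": 0},
], force=60)

```text
t: 6.75
eef_pos: [0.4953, -0.1472, 0.1387]
tool_rot: [0.001, -0.001, 1.0, -0.002]
contact_force: [-0.3, 0.3, -1.0]
gripper_width: 0.242
grasp_force: 58.8
```

Request:
jog_arm([
  {"x": 0,"y": -40,"z": 0,"ax": 0,"ay": 0,"az": 0,"fingers": 0},
  {"x": 0,"y": -42,"z": 0,"ax": 0,"ay": 0,"az": 0,"fingers": 0},
  {"x": 0,"y": 0,"z": 0,"ax": 0,"ay": 0,"az": 0,"fingers": 0},
  {"x": 0,"y": 0,"z": 25,"ax": 0,"ay": 0,"az": 0,"fingers": 0},
  {"x": 0,"y": 0,"z": 25,"ax": 0,"ay": 0,"az": 0,"fingers": 0},
  {"x": 0,"y": 0,"z": 20,"ax": 0,"ay": 0,"az": 0,"fingers": 0},
  {"x": 0,"y": 0,"z": 10,"ax": 0,"ay": 0,"az": 0,"fingers": 0},
  {"x": 0,"y": 0,"z": 5,"ax": 0,"ay": 0,"az": 0,"fingers": 0},
], force=60)

```text
t: 7.55
eef_pos: [0.4963, -0.2219, 0.0525]
tool_rot: [-0.001, -0.006, 1.0, 0.0]
contact_force: [-0.6, 0.3, -0.7]
gripper_width: 0.236
grasp_force: 58.8
```

Request:
jog_arm([
  {"x": 0,"y": 0,"z": 0,"ax": 0,"ay": 0,"az": 0,"fingers": 10},
  {"x": 0,"y": 0,"z": 0,"ax": 0,"ay": 0,"az": 0,"fingers": 45},
  {"x": 0,"y": 0,"z": 0,"ax": 0,"ay": 0,"az": 0,"fingers": 45},
  {"x": 0,"y": 0,"z": 0,"ax": 0,"ay": 0,"az": 0,"fingers": 45},
  {"x": 0,"y": 0,"z": -10,"ax": 0,"ay": 0,"az": 0,"fingers": 45},
  {"x": 0,"y": 0,"z": -20,"ax": 0,"ay": 0,"az": 0,"fingers": 45},
  {"x": 0,"y": 0,"z": -25,"ax": 0,"ay": 0,"az": 0,"fingers": 45},
  {"x": 0,"y": 0,"z": -25,"ax": 0,"ay": 0,"az": 0,"fingers": 45},
], force=60)

```text
t: 8.35
eef_pos: [0.4965, -0.2228, 0.1349]
tool_rot: [0.0, -0.005, 1.0, -0.0]
contact_force: [0.6, 0.9, -0.5]
gripper_width: 0.528
grasp_force: 0.0
```

Request:
jog_arm([
  {"x": 2,"y": 35,"z": 0,"ax": 0,"ay": 0,"az": 0,"fingers": 50},
  {"x": 3,"y": 40,"z": 0,"ax": 0,"ay": 0,"az": 0,"fingers": 50},
  {"x": 3,"y": 40,"z": 0,"ax": 0,"ay": 0,"az": 0,"fingers": 50},
  {"x": 3,"y": 40,"z": 0,"ax": 0,"ay": 0,"az": 0,"fingers": 50},
  {"x": 3,"y": 40,"z": 0,"ax": 0,"ay": 0,"az": 0,"fingers": 50},
  {"x": 3,"y": 40,"z": 0,"ax": 0,"ay": 0,"az": 0,"fingers": 50},
  {"x": 2,"y": 40,"z": 0,"ax": 0,"ay": 0,"az": 0,"fingers": 50},
  {"x": 2,"y": 40,"z": 0,"ax": 0,"ay": 0,"az": 0,"fingers": 50},
], force=60)

```text
t: 9.15
eef_pos: [0.4721, 0.0936, 0.1344]
tool_rot: [0.001, -0.005, 1.0, 0.0]
contact_force: [0.1, 0.2, 0.3]
gripper_width: 0.587
grasp_force: 0.0
```

Request:
jog_arm([
  {"x": 2,"y": 40,"z": 0,"ax": 0,"ay": 0,"az": 0,"fingers": 50},
  {"x": 0,"y": 40,"z": 0,"ax": 0,"ay": 0,"az": 0,"fingers": 50},
  {"x": 0,"y": 5,"z": 10,"ax": 0,"ay": 0,"az": 0,"fingers": 50},
  {"x": 0,"y": 0,"z": 15,"ax": 0,"ay": 0,"az": 0,"fingers": 50},
  {"x": 0,"y": 0,"z": 15,"ax": 0,"ay": 0,"az": 0,"fingers": 50},
  {"x": 0,"y": 0,"z": 0,"ax": 0,"ay": 0,"az": 0,"fingers": 50},
  {"x": 0,"y": 0,"z": 0,"ax": 0,"ay": 0,"az": 0,"fingers": 50},
  {"x": 0,"y": 0,"z": 0,"ax": 0,"ay": 0,"az": 0,"fingers": 50},
], force=60)

```text
t: 9.95
eef_pos: [0.4698, 0.1769, 0.0942]
tool_rot: [0.001, -0.005, 1.0, 0.0]
contact_force: [-0.5, -0.2, 0.2]
gripper_width: 0.583
grasp_force: 0.0
```

Request:
jog_arm([
  {"x": -3,"y": 5,"z": 10,"ax": 0,"ay": 0,"az": 0,"fingers": 50},
  {"x": 0,"y": 0,"z": 15,"ax": 0,"ay": 0,"az": 0,"fingers": 50},
  {"x": 0,"y": 0,"z": 15,"ax": 0,"ay": 0,"az": 0,"fingers": 50},
  {"x": 0,"y": 0,"z": 10,"ax": 0,"ay": 0,"az": 0,"fingers": 50},
  {"x": 0,"y": 0,"z": 6,"ax": 0,"ay": 0,"az": 0,"fingers": 50},
  {"x": 0,"y": 0,"z": 0,"ax": 0,"ay": 0,"az": 0,"fingers": 40},
  {"x": 0,"y": 0,"z": 0,"ax": 0,"ay": 0,"az": 0,"fingers": 30},
  {"x": 0,"y": 0,"z": 0,"ax": 0,"ay": 0,"az": 0,"fingers": 24},
], force=60)

```text
t: 10.75
eef_pos: [0.4726, 0.1823, 0.0378]
tool_rot: [0.0, -0.005, 1.0, 0.0]
contact_force: [0.1, -0.2, 0.3]
gripper_width: 0.285
grasp_force: 0.0
```

Request:
jog_arm([
  {"x": 0,"y": 0,"z": 0,"ax": 0,"ay": 0,"az": 0,"fingers": 20},
  {"x": 0,"y": 0,"z": 0,"ax": 0,"ay": 0,"az": 0,"fingers": 10},
  {"x": 0,"y": 0,"z": 0,"ax": 0,"ay": 0,"az": 0,"fingers": 0},
  {"x": 0,"y": 0,"z": 0,"ax": 0,"ay": 0,"az": 0,"fingers": 0},
  {"x": 0,"y": 0,"z": 0,"ax": 0,"ay": 0,"az": 0,"fingers": 0},
  {"x": 0,"y": 0,"z": 0,"ax": 0,"ay": 0,"az": 0,"fingers": 0},
  {"x": 0,"y": 0,"z": 0,"ax": 0,"ay": 0,"az": 0,"fingers": 0},
  {"x": 0,"y": 0,"z": 0,"ax": 0,"ay": 0,"az": 0,"fingers": 0},
], force=60)

```text
t: 11.55
eef_pos: [0.4726, 0.1824, 0.0378]
tool_rot: [0.001, -0.005, 1.0, 0.0]
contact_force: [0.8, 1.3, 7.3]
gripper_width: 0.237
grasp_force: 58.5
```

Request:
jog_arm([
  {"x": 0,"y": 0,"z": -2,"ax": 0,"ay": 0,"az": 0,"fingers": 0},
  {"x": 0,"y": 0,"z": -2,"ax": 0,"ay": 0,"az": 0,"fingers": 0},
  {"x": 0,"y": 0,"z": -2,"ax": 0,"ay": 0,"az": 0,"fingers": 0},
  {"x": 0,"y": 0,"z": -2,"ax": 0,"ay": 0,"az": 0,"fingers": 0},
  {"x": 0,"y": 0,"z": -2,"ax": 0,"ay": 0,"az": 0,"fingers": 0},
  {"x": 0,"y": 0,"z": -2,"ax": 0,"ay": 0,"az": 0,"fingers": 0},
  {"x": 0,"y": 0,"z": -2,"ax": 0,"ay": 0,"az": 0,"fingers": 0},
  {"x": 0,"y": 0,"z": -2,"ax": 0,"ay": 0,"az": 0,"fingers": 0},
], force=60)

```text
t: 12.35
eef_pos: [0.4716, 0.1817, 0.053]
tool_rot: [-0.001, -0.005, 1.0, -0.0]
contact_force: [1.3, -0.5, -12.6]
gripper_width: 0.237
grasp_force: 58.9
```

Request:
jog_arm([
  {"x": 0,"y": 0,"z": -1,"ax": 0,"ay": 0,"az": 0,"fingers": 0},
  {"x": 0,"y": 0,"z": -1,"ax": 0,"ay": 0,"az": 0,"fingers": 0},
  {"x": 0,"y": 0,"z": -1,"ax": 0,"ay": 0,"az": 0,"fingers": 0},
  {"x": 0,"y": 0,"z": -1,"ax": 0,"ay": 0,"az": 0,"fingers": 0},
  {"x": 0,"y": 0,"z": 0,"ax": 0,"ay": 0,"az": 0,"fingers": 0},
  {"x": 0,"y": 0,"z": 0,"ax": 0,"ay": 0,"az": 0,"fingers": 0},
  {"x": 0,"y": 0,"z": 0,"ax": 0,"ay": 0,"az": 0,"fingers": 0},
  {"x": 0,"y": 0,"z": 0,"ax": 0,"ay": 0,"az": 0,"fingers": 0},
], force=60)

```text
t: 13.15
eef_pos: [0.472, 0.1819, 0.0573]
tool_rot: [-0.0, -0.005, 1.0, -0.0]
contact_force: [-1.5, -1.1, -8.8]
gripper_width: 0.235
grasp_force: 59.1
```

```bash
python3 - <<'E'
from h import *
s=cam('scene')
b=cv2.resize(s['pixels'][155:240,150:260,::-1],None,fx=5,fy=5,interpolation=cv2.INTER_CUBIC)
cv2.imwrite('pics/c3.png',b)
E
```

```text
(no output)
```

View pics/c3.png

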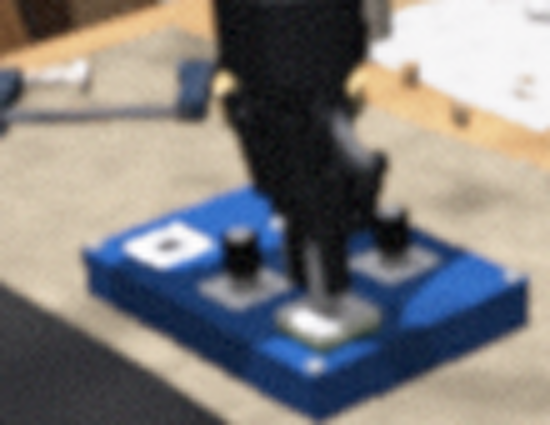

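Sleeve 3 is up with green at its lower edge (330,345), no red. Release, go to station 2.

Request:
jog_arm([
  {"x": 0,"y": 0,"z": 0,"ax": 0,"ay": 0,"az": 0,"fingers": 30},
  {"x": 0,"y": 0,"z": 0,"ax": 0,"ay": 0,"az": 0,"fingers": 50},
  {"x": 0,"y": 0,"z": 0,"ax": 0,"ay": 0,"az": 0,"fingers": 50},
  {"x": 0,"y": 0,"z": -20,"ax": 0,"ay": 0,"az": 0,"fingers": 50},
  {"x": 0,"y": 0,"z": -25,"ax": 0,"ay": 0,"az": 0,"fingers": 50},
  {"x": 4,"y": 37,"z": -5,"ax": 0,"ay": 0,"az": 0,"fingers": 50},
  {"x": 4,"y": 37,"z": 0,"ax": 0,"ay": 0,"az": 0,"fingers": 50},
  {"x": 0,"y": 0,"z": 0,"ax": 0,"ay": 0,"az": 0,"fingers": 50},
], force=60)

```text
t: 14.0
eef_pos: [0.4631, 0.2629, 0.1086]
tool_rot: [0.001, -0.009, 1.0, 0.003]
contact_force: [0.4, -0.1, -0.8]
gripper_width: 0.585
grasp_force: 0.0
```

```bash
python3 - <<'E'
from h import *
s=cam('scene');t=cam('top')
b=cv2.resize(s['pixels'][155:240,150:260,::-1],None,fx=4,fy=4,interpolation=cv2.INTER_CUBIC)
a=cv2.resize(t['pixels'][165:255,320:420,::-1],None,fx=3.4,fy=3.4*340/306,interpolation=cv2.INTER_CUBIC)
cv2.imwrite('pics/c4.png',np.hstack([b,a]))
E
```

```text
(no output)
```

View pics/c4.png

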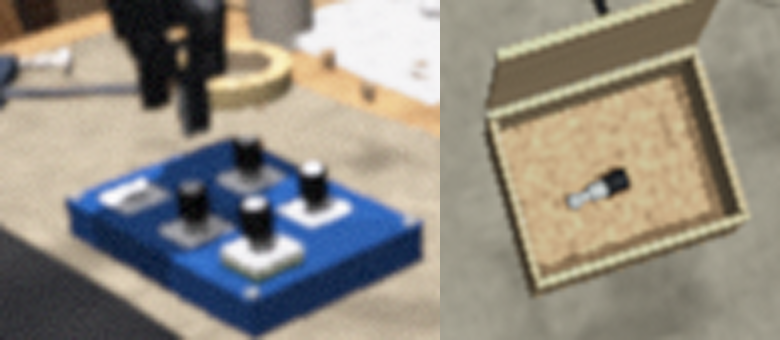

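Sleeve 3 shows white and a green band (260,275), and stud 1 lies in the box. Next, station 2.

Request:
jog_arm([
  {"x": 0,"y": -7,"z": 5,"ax": 0,"ay": 0,"az": 0,"fingers": 50},
  {"x": 0,"y": 0,"z": 15,"ax": 0,"ay": 0,"az": 0,"fingers": 50},
  {"x": 0,"y": 0,"z": 20,"ax": 0,"ay": 0,"az": 0,"fingers": 50},
  {"x": 0,"y": 0,"z": 15,"ax": 0,"ay": 0,"az": 0,"fingers": 50},
  {"x": 0,"y": 0,"z": 10,"ax": 0,"ay": 0,"az": 0,"fingers": 50},
  {"x": 0,"y": 0,"z": 5,"ax": 0,"ay": 0,"az": 0,"fingers": 45},
  {"x": 0,"y": 0,"z": 0,"ax": 0,"ay": 0,"az": 0,"fingers": 35},
  {"x": 0,"y": 0,"z": 0,"ax": 0,"ay": 0,"az": 0,"fingers": 25},
], force=60)

```text
t: 14.9
eef_pos: [0.4642, 0.2501, 0.0381]
tool_rot: [0.001, -0.005, 1.0, 0.001]
contact_force: [0.8, 3.6, 1.3]
gripper_width: 0.295
grasp_force: 1.1
```

Request:
jog_arm([
  {"x": 0,"y": 0,"z": 0,"ax": 0,"ay": 0,"az": 0,"fingers": 20},
  {"x": 0,"y": 0,"z": 0,"ax": 0,"ay": 0,"az": 0,"fingers": 10},
  {"x": 0,"y": 0,"z": 0,"ax": 0,"ay": 0,"az": 0,"fingers": 0},
  {"x": 0,"y": 0,"z": 0,"ax": 0,"ay": 0,"az": 0,"fingers": 0},
  {"x": 0,"y": 0,"z": 0,"ax": 0,"ay": 0,"az": 0,"fingers": 0},
  {"x": 0,"y": 0,"z": 0,"ax": 0,"ay": 0,"az": 0,"fingers": 0},
  {"x": 0,"y": 0,"z": 0,"ax": 0,"ay": 0,"az": 0,"fingers": 0},
  {"x": 0,"y": 0,"z": 0,"ax": 0,"ay": 0,"az": 0,"fingers": 0},
], force=60)

```text
t: 15.7
eef_pos: [0.4642, 0.2513, 0.0384]
tool_rot: [0.001, -0.006, 1.0, 0.002]
contact_force: [-0.7, 5.3, 0.2]
gripper_width: 0.237
grasp_force: 58.5
```

Request:
jog_arm([
  {"x": 0,"y": 0,"z": -2,"ax": 0,"ay": 0,"az": 0,"fingers": 0},
  {"x": 0,"y": 0,"z": -2,"ax": 0,"ay": 0,"az": 0,"fingers": 0},
  {"x": 0,"y": 0,"z": -2,"ax": 0,"ay": 0,"az": 0,"fingers": 0},
  {"x": 0,"y": 0,"z": -2,"ax": 0,"ay": 0,"az": 0,"fingers": 0},
  {"x": 0,"y": 0,"z": -2,"ax": 0,"ay": 0,"az": 0,"fingers": 0},
  {"x": 0,"y": 0,"z": -2,"ax": 0,"ay": 0,"az": 0,"fingers": 0},
  {"x": 0,"y": 0,"z": -2,"ax": 0,"ay": 0,"az": 0,"fingers": 0},
  {"x": 0,"y": 0,"z": -2,"ax": 0,"ay": 0,"az": 0,"fingers": 0},
], force=60)

```text
t: 16.5
eef_pos: [0.4631, 0.249, 0.0531]
tool_rot: [-0.0, -0.005, 1.0, 0.0]
contact_force: [-0.7, 5.7, -5.3]
gripper_width: 0.24
grasp_force: 59.1
```

Request:
jog_arm([
  {"x": 0,"y": 2,"z": 0,"ax": 0,"ay": 0,"az": 0,"fingers": 0},
  {"x": 0,"y": 2,"z": 0,"ax": 0,"ay": 0,"az": 0,"fingers": 0},
  {"x": 0,"y": 1,"z": 0,"ax": 0,"ay": 0,"az": 0,"fingers": 0},
  {"x": 0,"y": 0,"z": 0,"ax": 0,"ay": 0,"az": 0,"fingers": 0},
  {"x": 0,"y": 0,"z": -1,"ax": 0,"ay": 0,"az": 0,"fingers": 0},
  {"x": 0,"y": 0,"z": -1,"ax": 0,"ay": 0,"az": 0,"fingers": 0},
  {"x": 0,"y": 0,"z": -1,"ax": 0,"ay": 0,"az": 0,"fingers": 0},
  {"x": 0,"y": 0,"z": -1,"ax": 0,"ay": 0,"az": 0,"fingers": 0},
], force=60)

```text
t: 17.3
eef_pos: [0.4633, 0.2536, 0.0573]
tool_rot: [-0.0, -0.005, 1.0, -0.0]
contact_force: [0.3, -1.3, -1.4]
gripper_width: 0.237
grasp_force: 58.5
```

```bash
python3 - <<'E'
from h import *
s=cam('scene')
b=cv2.resize(s['pixels'][155:240,150:260,::-1],None,fx=5,fy=5,interpolation=cv2.INTER_CUBIC)
cv2.imwrite('pics/c5.png',b); o=bot.get_obs(); print(o['contact_force'],o['eef_pos'],o['torque'])
E
```

```text
[-0.4320923 -2.8409318 -1.8853099] [0.4633648  0.25363217 0.05747435] [-0.44722906  0.02281672  0.0293987 ]
```

View pics/c5.png

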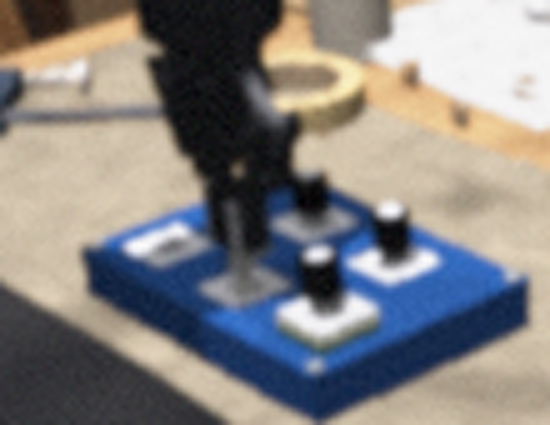

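Stud 2 comes out (shank visible at (240,230), sleeve flush).

Request:
jog_arm([
  {"x": 0,"y": 0,"z": -15,"ax": 0,"ay": 0,"az": 0,"fingers": 0},
  {"x": 0,"y": 0,"z": -30,"ax": 0,"ay": 0,"az": 0,"fingers": 0},
  {"x": 0,"y": 0,"z": -40,"ax": 0,"ay": 0,"az": 0,"fingers": 0},
  {"x": -3,"y": -30,"z": 0,"ax": 0,"ay": 0,"az": 0,"fingers": 0},
  {"x": -3,"y": -40,"z": 0,"ax": 0,"ay": 0,"az": 0,"fingers": 0},
  {"x": -3,"y": -40,"z": 0,"ax": 0,"ay": 0,"az": 0,"fingers": 0},
  {"x": -3,"y": -40,"z": 0,"ax": 0,"ay": 0,"az": 0,"fingers": 0},
  {"x": -3,"y": -40,"z": 0,"ax": 0,"ay": 0,"az": 0,"fingers": 0},
], force=60)

```text
t: 18.15
eef_pos: [0.4806, 0.063, 0.1426]
tool_rot: [0.0, -0.006, 1.0, 0.0]
contact_force: [0.8, 0.7, -0.4]
gripper_width: 0.238
grasp_force: 58.6
```

Request:
jog_arm([
  {"x": -3,"y": -40,"z": 0,"ax": 0,"ay": 0,"az": 0,"fingers": 0},
  {"x": -3,"y": -40,"z": 0,"ax": 0,"ay": 0,"az": 0,"fingers": 0},
  {"x": -3,"y": -40,"z": 0,"ax": 0,"ay": 0,"az": 0,"fingers": 0},
  {"x": -3,"y": -40,"z": 0,"ax": 0,"ay": 0,"az": 0,"fingers": 0},
  {"x": -3,"y": -40,"z": 0,"ax": 0,"ay": 0,"az": 0,"fingers": 0},
  {"x": -3,"y": -40,"z": 0,"ax": 0,"ay": 0,"az": 0,"fingers": 0},
  {"x": -3,"y": -40,"z": 0,"ax": 0,"ay": 0,"az": 0,"fingers": 0},
  {"x": 0,"y": -40,"z": 0,"ax": 0,"ay": 0,"az": 0,"fingers": 0},
], force=60)

```text
t: 18.95
eef_pos: [0.5056, -0.2569, 0.1425]
tool_rot: [0.001, -0.006, 1.0, 0.0]
contact_force: [0.4, 0.1, -0.0]
gripper_width: 0.234
grasp_force: 58.6
```

Request:
jog_arm([
  {"x": -4,"y": -35,"z": 0,"ax": 0,"ay": 0,"az": 0,"fingers": 0},
  {"x": 0,"y": 0,"z": 0,"ax": 0,"ay": 0,"az": 0,"fingers": 0},
  {"x": 0,"y": 0,"z": 20,"ax": 0,"ay": 0,"az": 0,"fingers": 0},
  {"x": 0,"y": 0,"z": 25,"ax": 0,"ay": 0,"az": 0,"fingers": 0},
  {"x": 0,"y": 0,"z": 25,"ax": 0,"ay": 0,"az": 0,"fingers": 0},
  {"x": 0,"y": 0,"z": 12,"ax": 0,"ay": 0,"az": 0,"fingers": 0},
  {"x": 0,"y": 0,"z": 5,"ax": 0,"ay": 0,"az": 0,"fingers": 0},
  {"x": 0,"y": 0,"z": 0,"ax": 0,"ay": 0,"az": 0,"fingers": 0},
], force=60)

```text
t: 19.75
eef_pos: [0.5091, -0.292, 0.0562]
tool_rot: [0.0, -0.005, 1.0, -0.001]
contact_force: [0.3, -0.2, 0.3]
gripper_width: 0.239
grasp_force: 58.8
```

Request:
jog_arm([
  {"x": 0,"y": 0,"z": 0,"ax": 0,"ay": 0,"az": 0,"fingers": 10},
  {"x": 0,"y": 0,"z": 0,"ax": 0,"ay": 0,"az": 0,"fingers": 45},
  {"x": 0,"y": 0,"z": 0,"ax": 0,"ay": 0,"az": 0,"fingers": 45},
  {"x": 0,"y": 0,"z": 0,"ax": 0,"ay": 0,"az": 0,"fingers": 45},
  {"x": 0,"y": 0,"z": -10,"ax": 0,"ay": 0,"az": 0,"fingers": 45},
  {"x": 0,"y": 0,"z": -20,"ax": 0,"ay": 0,"az": 0,"fingers": 45},
  {"x": 0,"y": 0,"z": -25,"ax": 0,"ay": 0,"az": 0,"fingers": 45},
  {"x": 0,"y": 0,"z": -30,"ax": 0,"ay": 0,"az": 0,"fingers": 45},
], force=60)

```text
t: 20.55
eef_pos: [0.5088, -0.2903, 0.1412]
tool_rot: [-0.001, -0.005, 1.0, 0.0]
contact_force: [0.1, 0.3, 0.3]
gripper_width: 0.525
grasp_force: 0.0
```

Request:
jog_arm([
  {"x": -2,"y": 35,"z": 0,"ax": 0,"ay": 0,"az": 0,"fingers": 50},
  {"x": -3,"y": 40,"z": 0,"ax": 0,"ay": 0,"az": 0,"fingers": 50},
  {"x": -3,"y": 40,"z": 0,"ax": 0,"ay": 0,"az": 0,"fingers": 50},
  {"x": -3,"y": 40,"z": 0,"ax": 0,"ay": 0,"az": 0,"fingers": 50},
  {"x": -3,"y": 40,"z": 0,"ax": 0,"ay": 0,"az": 0,"fingers": 50},
  {"x": -3,"y": 40,"z": 0,"ax": 0,"ay": 0,"az": 0,"fingers": 50},
  {"x": -3,"y": 40,"z": 0,"ax": 0,"ay": 0,"az": 0,"fingers": 50},
  {"x": -3,"y": 40,"z": 0,"ax": 0,"ay": 0,"az": 0,"fingers": 50},
], force=60)

```text
t: 21.35
eef_pos: [0.529, 0.0263, 0.1412]
tool_rot: [0.001, -0.005, 1.0, 0.0]
contact_force: [0.4, 0.4, 0.4]
gripper_width: 0.587
grasp_force: 0.0
```

Request:
jog_arm([
  {"x": -3,"y": 40,"z": 0,"ax": 0,"ay": 0,"az": 0,"fingers": 50},
  {"x": -2,"y": 40,"z": 0,"ax": 0,"ay": 0,"az": 0,"fingers": 50},
  {"x": -2,"y": 40,"z": 0,"ax": 0,"ay": 0,"az": 0,"fingers": 50},
  {"x": -2,"y": 40,"z": 0,"ax": 0,"ay": 0,"az": 0,"fingers": 50},
  {"x": 0,"y": 30,"z": 0,"ax": 0,"ay": 0,"az": 0,"fingers": 50},
  {"x": 0,"y": 0,"z": 0,"ax": 0,"ay": 0,"az": 0,"fingers": 50},
  {"x": 0,"y": 0,"z": 15,"ax": 0,"ay": 0,"az": 0,"fingers": 50},
  {"x": 0,"y": 0,"z": 20,"ax": 0,"ay": 0,"az": 0,"fingers": 50},
], force=60)

```text
t: 22.15
eef_pos: [0.5369, 0.2146, 0.1065]
tool_rot: [0.001, -0.005, 1.0, 0.0]
contact_force: [0.2, -0.5, -1.2]
gripper_width: 0.588
grasp_force: 0.0
```

```bash
python3 - <<'E'
from h import *
t=cam('top');print(bot.get_obs()['eef_pos'])
a=cv2.resize(t['pixels'][165:255,265:425,::-1],None,fx=4,fy=4,interpolation=cv2.INTER_CUBIC)
cv2.imwrite('pics/c6.png',a)
E
```

```text
[0.53446621 0.2134357  0.10270331]
```

View pics/c6.png

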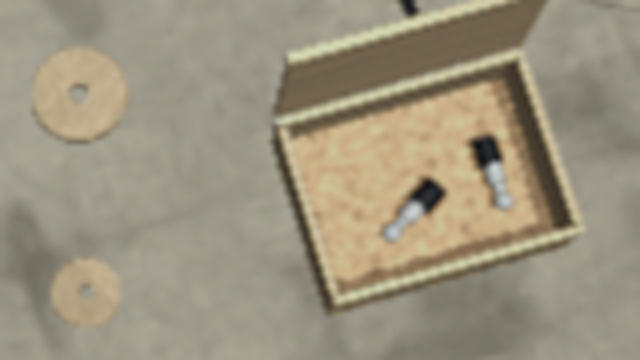

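Both studs lie in the box; the tag has shifted to crop (85,292), i.e. about (286,238) px. Now station 5.

Request:
jog_arm([
  {"x": -6,"y": 15,"z": 0,"ax": 0,"ay": 0,"az": 0,"fingers": 50},
  {"x": 0,"y": 0,"z": 0,"ax": 0,"ay": 0,"az": 0,"fingers": 50},
  {"x": 0,"y": 0,"z": 15,"ax": 0,"ay": 0,"az": 0,"fingers": 50},
  {"x": 0,"y": 0,"z": 18,"ax": 0,"ay": 0,"az": 0,"fingers": 50},
  {"x": 0,"y": 0,"z": 15,"ax": 0,"ay": 0,"az": 0,"fingers": 50},
  {"x": 0,"y": 0,"z": 10,"ax": 0,"ay": 0,"az": 0,"fingers": 50},
  {"x": 0,"y": 0,"z": 6,"ax": 0,"ay": 0,"az": 0,"fingers": 50},
  {"x": 0,"y": 0,"z": 0,"ax": 0,"ay": 0,"az": 0,"fingers": 50},
], force=60)

```text
t: 23.0
eef_pos: [0.5412, 0.2295, 0.0405]
tool_rot: [-0.001, -0.005, 1.0, -0.0]
contact_force: [0.5, -0.2, 1.2]
gripper_width: 0.583
grasp_force: 0.0
```

Request:
jog_arm([
  {"x": 0,"y": 0,"z": 0,"ax": 0,"ay": 0,"az": 0,"fingers": 35},
  {"x": 0,"y": 0,"z": 0,"ax": 0,"ay": 0,"az": 0,"fingers": 25},
  {"x": 0,"y": 0,"z": 0,"ax": 0,"ay": 0,"az": 0,"fingers": 15},
  {"x": 0,"y": 0,"z": 0,"ax": 0,"ay": 0,"az": 0,"fingers": 0},
  {"x": 0,"y": 0,"z": 0,"ax": 0,"ay": 0,"az": 0,"fingers": 0},
  {"x": 0,"y": 0,"z": 0,"ax": 0,"ay": 0,"az": 0,"fingers": 0},
  {"x": 0,"y": 0,"z": 0,"ax": 0,"ay": 0,"az": 0,"fingers": 0},
  {"x": 0,"y": 0,"z": 0,"ax": 0,"ay": 0,"az": 0,"fingers": 0},
], force=60)

```text
t: 23.8
eef_pos: [0.5422, 0.23, 0.0419]
tool_rot: [0.001, -0.005, 1.0, 0.0]
contact_force: [0.3, -1.1, 5.7]
gripper_width: 0.232
grasp_force: 58.7
```

Request:
jog_arm([
  {"x": 0,"y": 0,"z": -2,"ax": 0,"ay": 0,"az": 0,"fingers": 0},
  {"x": 0,"y": 0,"z": -2,"ax": 0,"ay": 0,"az": 0,"fingers": 0},
  {"x": 0,"y": 0,"z": -2,"ax": 0,"ay": 0,"az": 0,"fingers": 0},
  {"x": 0,"y": 0,"z": -2,"ax": 0,"ay": 0,"az": 0,"fingers": 0},
  {"x": 0,"y": 0,"z": -2,"ax": 0,"ay": 0,"az": 0,"fingers": 0},
  {"x": 0,"y": 0,"z": -2,"ax": 0,"ay": 0,"az": 0,"fingers": 0},
  {"x": 0,"y": 0,"z": -2,"ax": 0,"ay": 0,"az": 0,"fingers": 0},
  {"x": 0,"y": 0,"z": -2,"ax": 0,"ay": 0,"az": 0,"fingers": 0},
], force=60)

```text
t: 24.6
eef_pos: [0.541, 0.2295, 0.0569]
tool_rot: [-0.001, -0.005, 1.0, -0.0]
contact_force: [1.0, 1.1, -12.0]
gripper_width: 0.231
grasp_force: 58.8
```

Request:
jog_arm([
  {"x": 0,"y": 0,"z": -1,"ax": 0,"ay": 0,"az": 0,"fingers": 0},
  {"x": 0,"y": 0,"z": -1,"ax": 0,"ay": 0,"az": 0,"fingers": 0},
  {"x": 0,"y": 0,"z": -1,"ax": 0,"ay": 0,"az": 0,"fingers": 0},
  {"x": 0,"y": 0,"z": -1,"ax": 0,"ay": 0,"az": 0,"fingers": 0},
  {"x": 0,"y": 0,"z": 0,"ax": 0,"ay": 0,"az": 0,"fingers": 0},
  {"x": 0,"y": 0,"z": 0,"ax": 0,"ay": 0,"az": 0,"fingers": 0},
  {"x": 0,"y": 0,"z": 0,"ax": 0,"ay": 0,"az": 0,"fingers": 0},
  {"x": 0,"y": 0,"z": 0,"ax": 0,"ay": 0,"az": 0,"fingers": 0},
], force=60)

```text
t: 25.4
eef_pos: [0.5414, 0.2297, 0.0613]
tool_rot: [-0.0, -0.005, 1.0, -0.0]
contact_force: [-0.7, -0.5, -9.4]
gripper_width: 0.238
grasp_force: 58.9
```

Request:
jog_arm([
  {"x": 0,"y": 0,"z": 0,"ax": 0,"ay": 0,"az": 0,"fingers": 30},
  {"x": 0,"y": 0,"z": 0,"ax": 0,"ay": 0,"az": 0,"fingers": 50},
  {"x": 0,"y": 0,"z": 0,"ax": 0,"ay": 0,"az": 0,"fingers": 50},
  {"x": 0,"y": 0,"z": -20,"ax": 0,"ay": 0,"az": 0,"fingers": 50},
  {"x": 0,"y": 0,"z": -25,"ax": 0,"ay": 0,"az": 0,"fingers": 50},
  {"x": 4,"y": 35,"z": -5,"ax": 0,"ay": 0,"az": 0,"fingers": 50},
  {"x": 4,"y": 35,"z": 0,"ax": 0,"ay": 0,"az": 0,"fingers": 50},
  {"x": 0,"y": 0,"z": 0,"ax": 0,"ay": 0,"az": 0,"fingers": 50},
], force=60)

```text
t: 26.2
eef_pos: [0.5319, 0.3073, 0.1127]
tool_rot: [0.001, -0.009, 1.0, 0.003]
contact_force: [-0.4, 0.5, 0.1]
gripper_width: 0.586
grasp_force: 0.0
```

```bash
python3 - <<'E'
from h import *
s=cam('scene');t=cam('top');print(bot.get_obs()['eef_pos'])
b=cv2.resize(s['pixels'][165:240,160:260,::-1],None,fx=5,fy=5,interpolation=cv2.INTER_CUBIC)
a=cv2.resize(t['pixels'][205:280,265:315,::-1],None,fx=5,fy=5,interpolation=cv2.INTER_CUBIC)
cv2.imwrite('pics/c7.png',np.hstack([b,a]))
E
```

```text
[0.53289549 0.30123931 0.11186614]
```

View pics/c7.png

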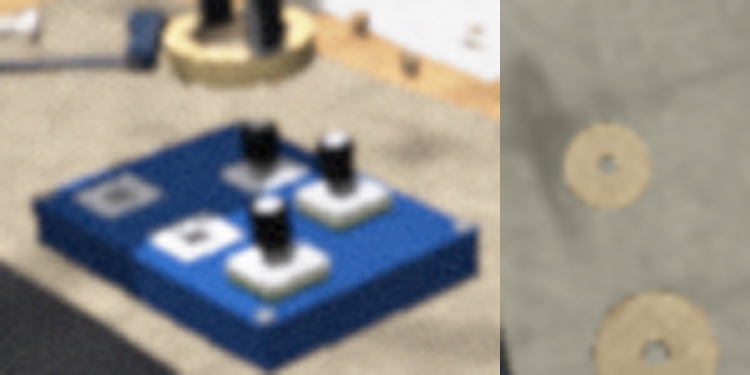

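Sleeves 3 and 5 both show a green band and no red; the tag is at (286,237). Now station 4.

Request:
jog_arm([
  {"x": 0,"y": 1,"z": 5,"ax": 0,"ay": 0,"az": 0,"fingers": 50},
  {"x": 0,"y": 0,"z": 15,"ax": 0,"ay": 0,"az": 0,"fingers": 50},
  {"x": 0,"y": 0,"z": 20,"ax": 0,"ay": 0,"az": 0,"fingers": 50},
  {"x": 0,"y": 0,"z": 18,"ax": 0,"ay": 0,"az": 0,"fingers": 50},
  {"x": 0,"y": 0,"z": 10,"ax": 0,"ay": 0,"az": 0,"fingers": 50},
  {"x": 0,"y": 0,"z": 5,"ax": 0,"ay": 0,"az": 0,"fingers": 45},
  {"x": 0,"y": 0,"z": 0,"ax": 0,"ay": 0,"az": 0,"fingers": 35},
  {"x": 0,"y": 0,"z": 0,"ax": 0,"ay": 0,"az": 0,"fingers": 28},
], force=60)

```text
t: 27.1
eef_pos: [0.5333, 0.3008, 0.0387]
tool_rot: [0.0, -0.005, 1.0, 0.0]
contact_force: [1.1, 1.1, 0.3]
gripper_width: 0.329
grasp_force: 0.0
```

Request:
jog_arm([
  {"x": 0,"y": 0,"z": 0,"ax": 0,"ay": 0,"az": 0,"fingers": 20},
  {"x": 0,"y": 0,"z": 0,"ax": 0,"ay": 0,"az": 0,"fingers": 10},
  {"x": 0,"y": 0,"z": 0,"ax": 0,"ay": 0,"az": 0,"fingers": 0},
  {"x": 0,"y": 0,"z": 0,"ax": 0,"ay": 0,"az": 0,"fingers": 0},
  {"x": 0,"y": 0,"z": 0,"ax": 0,"ay": 0,"az": 0,"fingers": 0},
  {"x": 0,"y": 0,"z": 0,"ax": 0,"ay": 0,"az": 0,"fingers": 0},
  {"x": 0,"y": 0,"z": 0,"ax": 0,"ay": 0,"az": 0,"fingers": 0},
  {"x": 0,"y": 0,"z": 0,"ax": 0,"ay": 0,"az": 0,"fingers": 0},
], force=60)

```text
t: 27.9
eef_pos: [0.5334, 0.301, 0.0389]
tool_rot: [0.001, -0.005, 1.0, 0.0]
contact_force: [-0.6, -0.8, 5.7]
gripper_width: 0.235
grasp_force: 58.9
```

Request:
jog_arm([
  {"x": 0,"y": 0,"z": -2,"ax": 0,"ay": 0,"az": 0,"fingers": 0},
  {"x": 0,"y": 0,"z": -2,"ax": 0,"ay": 0,"az": 0,"fingers": 0},
  {"x": 0,"y": 0,"z": -2,"ax": 0,"ay": 0,"az": 0,"fingers": 0},
  {"x": 0,"y": 0,"z": -2,"ax": 0,"ay": 0,"az": 0,"fingers": 0},
  {"x": 0,"y": 0,"z": -2,"ax": 0,"ay": 0,"az": 0,"fingers": 0},
  {"x": 0,"y": 0,"z": -2,"ax": 0,"ay": 0,"az": 0,"fingers": 0},
  {"x": 0,"y": 0,"z": -2,"ax": 0,"ay": 0,"az": 0,"fingers": 0},
  {"x": 0,"y": 0,"z": -2,"ax": 0,"ay": 0,"az": 0,"fingers": 0},
], force=60)

```text
t: 28.7
eef_pos: [0.5322, 0.3008, 0.0539]
tool_rot: [-0.001, -0.006, 1.0, -0.0]
contact_force: [0.4, 2.1, -11.7]
gripper_width: 0.233
grasp_force: 59.0
```

Request:
jog_arm([
  {"x": 0,"y": 0,"z": -1,"ax": 0,"ay": 0,"az": 0,"fingers": 0},
  {"x": 0,"y": 0,"z": -1,"ax": 0,"ay": 0,"az": 0,"fingers": 0},
  {"x": 0,"y": 0,"z": -1,"ax": 0,"ay": 0,"az": 0,"fingers": 0},
  {"x": 0,"y": 0,"z": -1,"ax": 0,"ay": 0,"az": 0,"fingers": 0},
  {"x": 0,"y": 0,"z": 0,"ax": 0,"ay": 0,"az": 0,"fingers": 0},
  {"x": 0,"y": 0,"z": 0,"ax": 0,"ay": 0,"az": 0,"fingers": 0},
  {"x": 0,"y": 0,"z": 0,"ax": 0,"ay": 0,"az": 0,"fingers": 0},
  {"x": 0,"y": 0,"z": 0,"ax": 0,"ay": 0,"az": 0,"fingers": 0},
], force=60)

```text
t: 29.5
eef_pos: [0.5326, 0.3007, 0.0583]
tool_rot: [-0.0, -0.005, 1.0, -0.0]
contact_force: [-0.8, 2.5, -9.3]
gripper_width: 0.237
grasp_force: 59.2
```

Request:
jog_arm([
  {"x": 0,"y": 0,"z": 0,"ax": 0,"ay": 0,"az": 0,"fingers": 30},
  {"x": 0,"y": 0,"z": 0,"ax": 0,"ay": 0,"az": 0,"fingers": 50},
  {"x": 0,"y": 0,"z": 0,"ax": 0,"ay": 0,"az": 0,"fingers": 50},
  {"x": 0,"y": 0,"z": -20,"ax": 0,"ay": 0,"az": 0,"fingers": 50},
  {"x": 0,"y": 0,"z": -30,"ax": 0,"ay": 0,"az": 0,"fingers": 50},
  {"x": 0,"y": 0,"z": -30,"ax": 0,"ay": 0,"az": 0,"fingers": 80},
  {"x": 10,"y": -30,"z": 0,"ax": 0,"ay": 0,"az": 0,"fingers": 80},
  {"x": 10,"y": -40,"z": 0,"ax": 0,"ay": 0,"az": 0,"fingers": 80},
], force=60)

```text
t: 30.3
eef_pos: [0.5148, 0.2324, 0.1403]
tool_rot: [0.002, -0.007, 1.0, 0.002]
contact_force: [-0.8, -1.4, 0.8]
gripper_width: 0.934
grasp_force: 0.0
```

```bash
python3 - <<'E'
from h import *
t=cam('top');s=cam('scene')
print(onz(t,286.0,237.4,.012)*1000, bot.get_obs()['eef_pos'])
m=cv2.inRange(cv2.cvtColor(t['pixels'],cv2.COLOR_RGB2HSV),(8,60,150),(22,180,255))
n,l,st,ce=cv2.connectedComponentsWithStats(m)
for i in range(1,n):
    x,y,w,h,a=st[i]
    if a>80 and 260<ce[i][0]<320 and 170<ce[i][1]<300: print(ce[i],w,h,a,onz(t,*ce[i],.012)*1000, proj(s,onz(t,*ce[i],.012)))
m=cv2.inRange(cv2.cvtColor(s['pixels'],cv2.COLOR_RGB2HSV),(8,60,150),(22,180,255))
n,l,st,ce=cv2.connectedComponentsWithStats(m)
for i in range(1,n):
    x,y,w,h,a=st[i]
    if a>60 and 180<ce[i][0]<330 and 220<ce[i][1]<310: print('s',ce[i],w,h,a,onz(s,*ce[i],.012)*1000)
b=cv2.resize(s['pixels'][165:310,150:310,::-1],None,fx=4,fy=4,interpolation=cv2.INTER_CUBIC)
cv2.imwrite('pics/c8.png',b)
E
```

```text
[462.2291977    1.65113193  12.        ] [0.51365327 0.22386601 0.13908993]
[284.57317073 188.21463415] 24 23 410 [620.96635065  -8.66405751  12.        ] (np.float64(302.92866671283343), np.float64(237.5598196645343))
[286.         237.70319635] 17 18 219 [461.27279673   1.74093084  12.        ] (np.float64(248.6842220744162), np.float64(258.23362481251274))
[295.73626374 275.24835165] 25 25 455 [341.75090636 -17.26813586  12.        ] (np.float64(207.63610465385656), np.float64(281.9213995034377))
s [304.19318182 237.75681818] 32 18 440 [622.83316627 -11.45461588  12.        ]
s [250.25757576 260.17878788] 25 18 330 [459.63005535  -7.32007114  12.        ]
s [208.34664765 282.7532097 ] 37 27 701 [341.51951839 -20.83638954  12.        ]
```

View pics/c8.png

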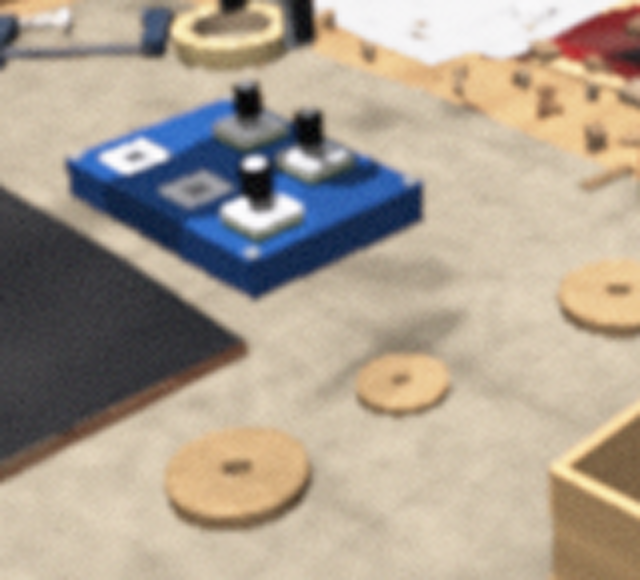

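All three raised sleeves show green; tag at about (461,1). Move over it with fingers wide.

Request:
jog_arm([
  {"x": 8,"y": -40,"z": 0,"ax": 0,"ay": 0,"az": 0,"fingers": 80},
  {"x": 9,"y": -40,"z": 0,"ax": 0,"ay": 0,"az": 0,"fingers": 80},
  {"x": 9,"y": -40,"z": 0,"ax": 0,"ay": 0,"az": 0,"fingers": 80},
  {"x": 9,"y": -40,"z": 10,"ax": 0,"ay": 0,"az": 0,"fingers": 80},
  {"x": 9,"y": -40,"z": 20,"ax": 0,"ay": 0,"az": 0,"fingers": 80},
  {"x": 9,"y": -23,"z": 25,"ax": 0,"ay": 0,"az": 0,"fingers": 80},
  {"x": 0,"y": 0,"z": 25,"ax": 0,"ay": 0,"az": 0,"fingers": 80},
  {"x": 0,"y": 0,"z": 0,"ax": 0,"ay": 0,"az": 0,"fingers": 80},
], force=60)

```text
t: 31.2
eef_pos: [0.4616, 0.0058, 0.0567]
tool_rot: [-0.002, -0.004, 1.0, -0.0]
contact_force: [-0.8, -0.3, 0.2]
gripper_width: 0.938
grasp_force: 0.0
```

```bash
python3 - <<'E'
from h import *
t=cam('top');s=cam('scene');print(bot.get_obs()['eef_pos'])
for nm,c in(('t',t),('s',s)):
  m=cv2.inRange(cv2.cvtColor(c['pixels'],cv2.COLOR_RGB2HSV),(8,60,150),(22,180,255))
  n,l,st,ce=cv2.connectedComponentsWithStats(m)
  for i in range(1,n):
    x,y,w,h,a=st[i]; p=onz(c,*ce[i],.012)
    if a>30 and abs(p[0]-.461)<.05 and abs(p[1])<.05: print(nm,ce[i],w,h,a,p*1000)
E
```

```text
[0.46380513 0.0072257  0.05885573]
s [248.48780488 260.728223  ] 24 18 287 [455.16092572  -6.56065726  12.        ]
```

Request:
jog_arm([
  {"x": 1,"y": -6,"z": 10,"ax": 0,"ay": 0,"az": 0,"fingers": 80},
  {"x": 0,"y": 0,"z": 15,"ax": 0,"ay": 0,"az": 0,"fingers": 80},
  {"x": 0,"y": 0,"z": 15,"ax": 0,"ay": 0,"az": 0,"fingers": 80},
  {"x": 0,"y": 0,"z": 8,"ax": 0,"ay": 0,"az": 0,"fingers": 80},
  {"x": 0,"y": 0,"z": 4,"ax": 0,"ay": 0,"az": 0,"fingers": 80},
  {"x": 0,"y": 0,"z": 3,"ax": 0,"ay": 0,"az": 0,"fingers": 80},
  {"x": 0,"y": 0,"z": 0,"ax": 0,"ay": 0,"az": 0,"fingers": 80},
  {"x": 0,"y": 0,"z": 0,"ax": 0,"ay": 0,"az": 0,"fingers": 80},
], force=50)

```text
t: 32.1
eef_pos: [0.4625, 0.001, 0.0037]
tool_rot: [0.0, -0.006, 1.0, 0.0]
contact_force: [-0.3, 0.6, 0.3]
gripper_width: 0.936
grasp_force: 0.0
```

Request:
jog_arm([
  {"x": 0,"y": 0,"z": 3,"ax": 0,"ay": 0,"az": 0,"fingers": 75},
  {"x": 0,"y": 0,"z": 2,"ax": 0,"ay": 0,"az": 0,"fingers": 70},
  {"x": 0,"y": 0,"z": 0,"ax": 0,"ay": 0,"az": 0,"fingers": 65},
  {"x": 0,"y": 0,"z": 0,"ax": 0,"ay": 0,"az": 0,"fingers": 60},
  {"x": 0,"y": 0,"z": 0,"ax": 0,"ay": 0,"az": 0,"fingers": 50},
  {"x": 0,"y": 0,"z": 0,"ax": 0,"ay": 0,"az": 0,"fingers": 45},
  {"x": 0,"y": 0,"z": 0,"ax": 0,"ay": 0,"az": 0,"fingers": 45},
  {"x": 0,"y": 0,"z": 0,"ax": 0,"ay": 0,"az": 0,"fingers": 45},
], force=50)

```text
t: 32.9
eef_pos: [0.4621, 0.0009, -0.0012]
tool_rot: [0.0, -0.005, 1.0, 0.0]
contact_force: [-1.9, -0.3, 8.6]
gripper_width: 0.627
grasp_force: 50.7
```

Request:
jog_arm([
  {"x": 0,"y": 0,"z": -5,"ax": 0,"ay": 0,"az": 0,"fingers": 45},
  {"x": 0,"y": 0,"z": -20,"ax": 0,"ay": 0,"az": 0,"fingers": 45},
  {"x": 0,"y": 0,"z": -30,"ax": 0,"ay": 0,"az": 0,"fingers": 45},
  {"x": 0,"y": 0,"z": -30,"ax": 0,"ay": 0,"az": 0,"fingers": 45},
  {"x": 0,"y": 0,"z": -30,"ax": 0,"ay": 0,"az": 0,"fingers": 45},
  {"x": 0,"y": 0,"z": -10,"ax": 0,"ay": 0,"az": 0,"fingers": 45},
  {"x": 0,"y": 0,"z": 0,"ax": 0,"ay": 0,"az": 0,"fingers": 45},
  {"x": 0,"y": 0,"z": 0,"ax": 0,"ay": 0,"az": 0,"fingers": 45},
], force=50)

```text
t: 33.7
eef_pos: [0.4615, 0.001, 0.1226]
tool_rot: [-0.0, -0.006, 1.0, -0.0]
contact_force: [-0.2, -0.1, -0.1]
gripper_width: 0.628
grasp_force: 52.5
```

Request:
jog_arm([
  {"x": -6,"y": -30,"z": 0,"ax": 0,"ay": 0,"az": 0,"fingers": 45},
  {"x": -6,"y": -40,"z": 0,"ax": 0,"ay": 0,"az": 0,"fingers": 45},
  {"x": -6,"y": -40,"z": 0,"ax": 0,"ay": 0,"az": 0,"fingers": 45},
  {"x": -7,"y": -40,"z": 0,"ax": 0,"ay": 0,"az": 0,"fingers": 45},
  {"x": -7,"y": -40,"z": 0,"ax": 0,"ay": 0,"az": 0,"fingers": 45},
  {"x": -7,"y": -40,"z": 0,"ax": 0,"ay": 0,"az": 0,"fingers": 45},
  {"x": 0,"y": 0,"z": 0,"ax": 0,"ay": 0,"az": 0,"fingers": 45},
  {"x": 0,"y": 0,"z": 0,"ax": 0,"ay": 0,"az": 0,"fingers": 45},
], force=50)

```text
t: 34.5
eef_pos: [0.5024, -0.2292, 0.1214]
tool_rot: [-0.002, -0.004, 1.0, 0.0]
contact_force: [-0.3, 0.6, -0.4]
gripper_width: 0.627
grasp_force: 52.6
```

Request:
jog_arm([
  {"x": 0,"y": -8,"z": 0,"ax": 0,"ay": 0,"az": 0,"fingers": 45},
  {"x": 0,"y": 0,"z": 15,"ax": 0,"ay": 0,"az": 0,"fingers": 45},
  {"x": 0,"y": 0,"z": 20,"ax": 0,"ay": 0,"az": 0,"fingers": 45},
  {"x": 0,"y": 0,"z": 20,"ax": 0,"ay": 0,"az": 0,"fingers": 45},
  {"x": 0,"y": 0,"z": 15,"ax": 0,"ay": 0,"az": 0,"fingers": 45},
  {"x": 0,"y": 0,"z": 7,"ax": 0,"ay": 0,"az": 0,"fingers": 45},
  {"x": 0,"y": 0,"z": 0,"ax": 0,"ay": 0,"az": 0,"fingers": 45},
  {"x": 0,"y": 0,"z": 0,"ax": 0,"ay": 0,"az": 0,"fingers": 45},
], force=50)

```text
t: 35.3
eef_pos: [0.5041, -0.2366, 0.0467]
tool_rot: [0.0, -0.006, 1.0, -0.0]
contact_force: [0.3, 0.2, -0.4]
gripper_width: 0.626
grasp_force: 52.6
```

Request:
jog_arm([
  {"x": 0,"y": 0,"z": 0,"ax": 0,"ay": 0,"az": 0,"fingers": 66},
  {"x": 0,"y": 0,"z": 0,"ax": 0,"ay": 0,"az": 0,"fingers": 66},
  {"x": 0,"y": 0,"z": 0,"ax": 0,"ay": 0,"az": 0,"fingers": 66},
  {"x": 0,"y": 0,"z": -10,"ax": 0,"ay": 0,"az": 0,"fingers": 66},
  {"x": 0,"y": 0,"z": -30,"ax": 0,"ay": 0,"az": 0,"fingers": 66},
  {"x": 0,"y": 0,"z": -40,"ax": 0,"ay": 0,"az": 0,"fingers": 66},
  {"x": 0,"y": 0,"z": -40,"ax": 0,"ay": 0,"az": 0,"fingers": 0},
  {"x": 0,"y": 0,"z": -40,"ax": 0,"ay": 0,"az": 0,"fingers": 0},
], force=50)

```text
t: 36.1
eef_pos: [0.5034, -0.2367, 0.2087]
tool_rot: [0.0, -0.005, 1.0, -0.0]
contact_force: [0.3, -0.3, 0.1]
gripper_width: 0.437
grasp_force: 0.0
```

Request:
jog_arm([
  {"x": 0,"y": 20,"z": -40,"ax": 0,"ay": 0,"az": 0,"fingers": 0},
  {"x": 0,"y": 30,"z": -30,"ax": 0,"ay": 0,"az": 0,"fingers": 0},
  {"x": 0,"y": 40,"z": -10,"ax": 0,"ay": 0,"az": 0,"fingers": 0},
  {"x": 0,"y": 40,"z": 0,"ax": 0,"ay": 0,"az": 0,"fingers": 0},
  {"x": 0,"y": 40,"z": 0,"ax": 0,"ay": 0,"az": 0,"fingers": 0},
  {"x": -20,"y": 20,"z": 0,"ax": 0,"ay": 0,"az": 0,"fingers": 0},
  {"x": -20,"y": 0,"z": 0,"ax": 0,"ay": 0,"az": 0,"fingers": 0},
  {"x": -20,"y": 0,"z": 0,"ax": 0,"ay": 0,"az": 0,"fingers": 0},
], force=50)

```text
t: 36.9
eef_pos: [0.5621, -0.0449, 0.2873]
tool_rot: [0.0, -0.006, 1.0, 0.0]
contact_force: [-0.0, -0.6, -0.3]
gripper_width: 0.002
grasp_force: 0.0
```

```bash
python3 - <<'E'
from h import *
t=cam('top');s=cam('scene');print(bot.get_obs()['eef_pos'])
a=cv2.resize(t['pixels'][135:260,310:440,::-1],None,fx=3.2,fy=3.2,interpolation=cv2.INTER_CUBIC)
b=cv2.resize(s['pixels'][170:360,275:450,::-1],None,fx=400/190,fy=400/190,interpolation=cv2.INTER_CUBIC)
h=min(len(a),len(b));cv2.imwrite('pics/c9.png',np.hstack([a[:h],b[:h]]));print(a.shape,b.shape)
E
```

```text
[ 0.5632216  -0.04553901  0.28685752]
(400, 416, 3) (400, 368, 3)
```

View pics/c9.png

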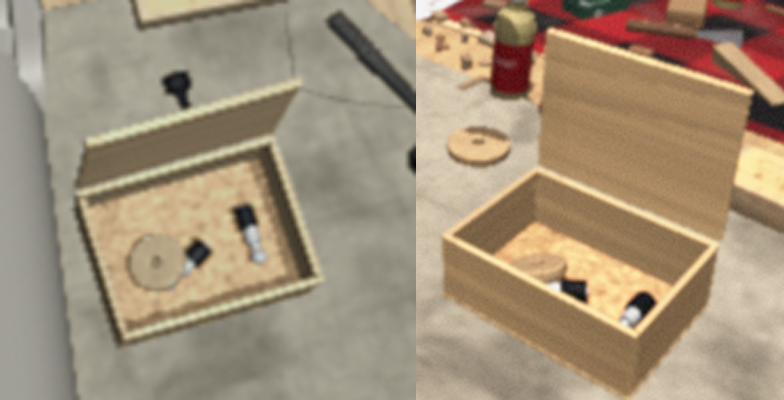

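All inside: tag at (158,262), studs at (195,258) and (250,232) in the crop. Now measure the lid.

```bash
python3 - <<'E'
from h import *
t=cam('top');s=cam('scene')
P=lambda x,y:(x/3.2+310-.3,y/3.2+135-.3)
S=lambda x,y:((x-416)/2.105+275-.3,y/2.105+170-.3)
for n,p,z in(('hL',(80,192),.075),('hR',(270,148),.075),('fL',(122,340),.075),('fR',(320,280),.075),('tL',(86,140),.225),('tR',(300,83),.225),('knob',(178,85),.21)):
    print(n,np.round(onz(t,*P(*p),z)*1000))
print(tri(ray(t,*P(86,140)),ray(s,*S(547,32))),tri(ray(t,*P(300,83)),ray(s,*S(749,95))))
print('rim', [np.round(tri(ray(t,*P(*a)),ray(s,*S(*b)))[0]*1000) for a,b in(((122,340),(446,238)),((320,280),(633,338)),((80,192),(540,172)))])
E
```

```text
hL [ 570. -160.   75.]
hR [ 596. -347.   75.]
fL [ 424. -183.   75.]
fR [ 463. -376.   75.]
tL [ 582. -155.  225.]
tR [ 616. -349.  225.]
knob [ 629. -244.  210.]
(array([ 0.58338413, -0.15530094,  0.21998511]), np.float64(0.00026293144427942124)) (array([ 0.61835248, -0.35140446,  0.22002782]), np.float64(0.0035575805972313562))
rim [array([ 428., -186.,   67.]), array([ 465., -379.,   68.]), array([ 574., -162.,   67.])]
```

Request:
jog_arm([
  {"x": -30,"y": 0,"z": 0,"ax": 0,"ay": 0,"az": 0,"fingers": 0},
  {"x": -40,"y": 0,"z": 0,"ax": 0,"ay": 0,"az": 0,"fingers": 0},
  {"x": -37,"y": 0,"z": 0,"ax": 0,"ay": 0,"az": 0,"fingers": 0},
  {"x": 0,"y": -30,"z": 0,"ax": 0,"ay": 0,"az": 0,"fingers": 0},
  {"x": 0,"y": -40,"z": 0,"ax": 0,"ay": 0,"az": 0,"fingers": 0},
  {"x": 0,"y": -40,"z": 0,"ax": 0,"ay": 0,"az": -5,"fingers": 0},
  {"x": 0,"y": -35,"z": 0,"ax": 0,"ay": 0,"az": -5.5,"fingers": 0},
  {"x": 0,"y": 0,"z": 0,"ax": 0,"ay": 0,"az": 0,"fingers": 0},
], force=50)

```text
t: 37.9
eef_pos: [0.6706, -0.1979, 0.2869]
tool_rot: [-0.001, -0.093, 0.996, -0.002]
contact_force: [-0.1, -0.8, -0.0]
gripper_width: 0.003
grasp_force: 0.0
```

Request:
jog_arm([
  {"x": 0,"y": 0,"z": 0,"ax": 0,"ay": 0,"az": 0,"fingers": 0},
  {"x": 0,"y": 0,"z": 0,"ax": 0,"ay": 0,"az": 0,"fingers": 0},
  {"x": 0,"y": 0,"z": 0,"ax": 0,"ay": 0,"az": 0,"fingers": 0},
  {"x": 0,"y": 0,"z": 0,"ax": 0,"ay": 0,"az": 0,"fingers": 0},
  {"x": 0,"y": 0,"z": 0,"ax": 0,"ay": 0,"az": 0,"fingers": 0},
  {"x": 0,"y": 0,"z": 0,"ax": 0,"ay": 0,"az": 0,"fingers": 0},
  {"x": 0,"y": 0,"z": 0,"ax": 0,"ay": 0,"az": 0,"fingers": 0},
  {"x": 0,"y": 0,"z": 0,"ax": 0,"ay": 0,"az": 0,"fingers": 0},
], force=50)

```text
t: 38.7
eef_pos: [0.6733, -0.1896, 0.2863]
tool_rot: [-0.0, -0.097, 0.995, -0.0]
contact_force: [-0.3, -1.2, 0.0]
gripper_width: 0.002
grasp_force: 0.0
```

Request:
jog_arm([
  {"x": 0,"y": 0,"z": 30,"ax": 0,"ay": 0,"az": 0,"fingers": 0},
  {"x": 0,"y": 0,"z": 35,"ax": 0,"ay": 0,"az": 0,"fingers": 0},
  {"x": 0,"y": 0,"z": 25,"ax": 0,"ay": 0,"az": 0,"fingers": 0},
  {"x": 10,"y": 0,"z": 0,"ax": 0,"ay": 0,"az": 0,"fingers": 0},
  {"x": 20,"y": 0,"z": 0,"ax": 0,"ay": 0,"az": 0,"fingers": 0},
  {"x": 20,"y": 0,"z": 0,"ax": 0,"ay": 0,"az": 0,"fingers": 0},
  {"x": 10,"y": 0,"z": 0,"ax": 0,"ay": 0,"az": 0,"fingers": 0},
  {"x": 0,"y": 0,"z": 0,"ax": 0,"ay": 0,"az": 0,"fingers": 0},
], force=50)

```text
t: 39.5
eef_pos: [0.6136, -0.2024, 0.1979]
tool_rot: [0.001, -0.096, 0.995, -0.0]
contact_force: [0.8, -0.6, 0.6]
gripper_width: 0.003
grasp_force: 0.0
```

Request:
jog_arm([
  {"x": 4,"y": 0,"z": 0,"ax": 0,"ay": 0,"az": 0,"fingers": 0},
  {"x": 4,"y": 0,"z": 0,"ax": 0,"ay": 0,"az": 0,"fingers": 0},
  {"x": 5,"y": 0,"z": 0,"ax": 0,"ay": 0,"az": 0,"fingers": 0},
  {"x": 5,"y": 0,"z": 0,"ax": 0,"ay": 0,"az": 0,"fingers": 0},
  {"x": 6,"y": 0,"z": 0,"ax": 0,"ay": 0,"az": 0,"fingers": 0},
  {"x": 6,"y": 0,"z": 0,"ax": 0,"ay": 0,"az": 0,"fingers": 0},
  {"x": 6,"y": 0,"z": 1,"ax": 0,"ay": 0,"az": 0,"fingers": 0},
  {"x": 6,"y": 0,"z": 1,"ax": 0,"ay": 0,"az": 0,"fingers": 0},
], force=50)

```text
t: 40.3
eef_pos: [0.5727, -0.2095, 0.1943]
tool_rot: [0.0, -0.097, 0.995, -0.0]
contact_force: [0.4, -0.1, 1.0]
gripper_width: -0.002
grasp_force: 0.7
```

Request:
jog_arm([
  {"x": 6,"y": 0,"z": 1,"ax": 0,"ay": 0,"az": 0,"fingers": 0},
  {"x": 6,"y": 0,"z": 1,"ax": 0,"ay": 0,"az": 0,"fingers": 0},
  {"x": 6,"y": 0,"z": 1,"ax": 0,"ay": 0,"az": 0,"fingers": 0},
  {"x": 6,"y": 0,"z": 2,"ax": 0,"ay": 0,"az": 0,"fingers": 0},
  {"x": 6,"y": 0,"z": 2,"ax": 0,"ay": 0,"az": 0,"fingers": 0},
  {"x": 6,"y": 0,"z": 3,"ax": 0,"ay": 0,"az": 0,"fingers": 0},
  {"x": 5,"y": 0,"z": 3,"ax": 0,"ay": 0,"az": 0,"fingers": 0},
  {"x": 5,"y": 0,"z": 3,"ax": 0,"ay": 0,"az": 0,"fingers": 0},
], force=50)

```text
t: 41.1
eef_pos: [0.5275, -0.2184, 0.1781]
tool_rot: [-0.0, -0.097, 0.995, -0.0]
contact_force: [0.8, 1.2, 1.1]
gripper_width: 0.003
grasp_force: 0.5
```

```bash
python3 - <<'E'
from h import *
s=cam('scene'); r=cv2.imread('pics/scene1.png')[:,:,::-1]
def line(phi,y):
    # free edge of lid at tilt phi
    return
for v,u in((210,360),(210,400),(240,360),(250,400)): print(r[v,u],s['pixels'][v,u])
print(proj(s,(.6,-.255,.215)),bot.get_obs()['contact_force'])
cv2.imwrite('pics/d1.png',cv2.resize(s['pixels'][130:380,230:460,::-1],None,fx=2,fy=2))
E
```

```text
[164 130  94] [35 34 36]
[152 119  88] [140 112  87]
[160 127  92] [93 74 53]
[162 129  91] [84 66 46]
(np.float64(380.8921042649998), np.float64(201.64136230000173)) [-0.98289959  0.06478754 -0.06480519]
```

View pics/d1.png

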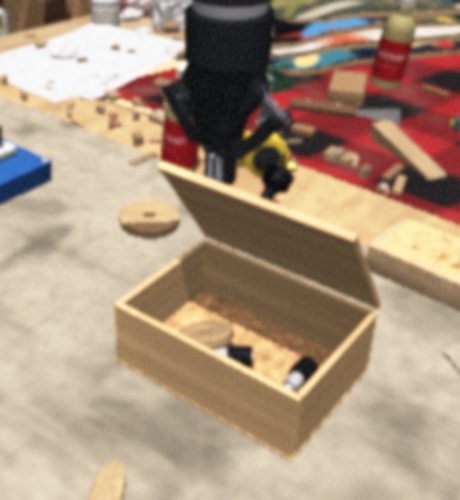

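The lid follows the finger, tilted about 35° now. Continue on the arc.

Request:
jog_arm([
  {"x": 5,"y": 0,"z": 3,"ax": 0,"ay": 0,"az": 0,"fingers": 0},
  {"x": 5,"y": 0,"z": 4,"ax": 0,"ay": 0,"az": 0,"fingers": 0},
  {"x": 5,"y": 0,"z": 4,"ax": 0,"ay": 0,"az": 0,"fingers": 0},
  {"x": 5,"y": 0,"z": 5,"ax": 0,"ay": 0,"az": 0,"fingers": 0},
  {"x": 5,"y": 0,"z": 5,"ax": 0,"ay": 0,"az": 0,"fingers": 0},
  {"x": 5,"y": 0,"z": 5,"ax": 0,"ay": 0,"az": 0,"fingers": 0},
  {"x": 5,"y": 0,"z": 5,"ax": 0,"ay": 0,"az": 0,"fingers": 0},
  {"x": 4,"y": 0,"z": 6,"ax": 0,"ay": 0,"az": 0,"fingers": 0},
], force=50)

```text
t: 41.95
eef_pos: [0.4893, -0.2257, 0.1408]
tool_rot: [-0.0, -0.097, 0.995, 0.0]
contact_force: [-1.3, 1.3, 1.4]
gripper_width: 0.003
grasp_force: 0.4
```

Request:
jog_arm([
  {"x": 3,"y": 0,"z": 6,"ax": 0,"ay": 0,"az": 0,"fingers": 0},
  {"x": 3,"y": 0,"z": 6,"ax": 0,"ay": 0,"az": 0,"fingers": 0},
  {"x": 2,"y": 0,"z": 6,"ax": 0,"ay": 0,"az": 0,"fingers": 0},
  {"x": 2,"y": 0,"z": 6,"ax": 0,"ay": 0,"az": 0,"fingers": 0},
  {"x": 2,"y": 0,"z": 6,"ax": 0,"ay": 0,"az": 0,"fingers": 0},
  {"x": 2,"y": 0,"z": 6,"ax": 0,"ay": 0,"az": 0,"fingers": 0},
  {"x": 0,"y": 0,"z": 5,"ax": 0,"ay": 0,"az": 0,"fingers": 0},
  {"x": 0,"y": 0,"z": 0,"ax": 0,"ay": 0,"az": 0,"fingers": 0},
], force=50)

```text
t: 42.75
eef_pos: [0.4756, -0.2282, 0.0995]
tool_rot: [-0.001, -0.097, 0.995, 0.0]
contact_force: [0.3, 0.4, 0.3]
gripper_width: 0.001
grasp_force: 0.0
```

Request:
jog_arm([
  {"x": 0,"y": 0,"z": 4,"ax": 0,"ay": 0,"az": 0,"fingers": 0},
  {"x": 0,"y": 0,"z": 4,"ax": 0,"ay": 0,"az": 0,"fingers": 0},
  {"x": 0,"y": 0,"z": 3,"ax": 0,"ay": 0,"az": 0,"fingers": 0},
  {"x": 0,"y": 0,"z": 2,"ax": 0,"ay": 0,"az": 0,"fingers": 0},
  {"x": 0,"y": 0,"z": 2,"ax": 0,"ay": 0,"az": 0,"fingers": 0},
  {"x": 0,"y": 0,"z": 1,"ax": 0,"ay": 0,"az": 0,"fingers": 0},
  {"x": 0,"y": 0,"z": 0,"ax": 0,"ay": 0,"az": 0,"fingers": 0},
  {"x": 0,"y": 0,"z": 0,"ax": 0,"ay": 0,"az": 0,"fingers": 0},
], force=50)

```text
t: 43.55
eef_pos: [0.4762, -0.2284, 0.0843]
tool_rot: [0.0, -0.097, 0.995, 0.0]
contact_force: [-0.3, -0.1, 0.2]
gripper_width: -0.002
grasp_force: 0.0
```

Request:
jog_arm([
  {"x": 0,"y": 0,"z": 1,"ax": 0,"ay": 0,"az": 0,"fingers": 0},
  {"x": 0,"y": 0,"z": 1,"ax": 0,"ay": 0,"az": 0,"fingers": 0},
  {"x": 0,"y": 0,"z": 1,"ax": 0,"ay": 0,"az": 0,"fingers": 0},
  {"x": 0,"y": 0,"z": 1,"ax": 0,"ay": 0,"az": 0,"fingers": 0},
  {"x": 0,"y": 0,"z": 0,"ax": 0,"ay": 0,"az": 0,"fingers": 0},
  {"x": 0,"y": 0,"z": 0,"ax": 0,"ay": 0,"az": 0,"fingers": 0},
  {"x": 0,"y": 0,"z": 0,"ax": 0,"ay": 0,"az": 0,"fingers": 0},
  {"x": 0,"y": 0,"z": 0,"ax": 0,"ay": 0,"az": 0,"fingers": 0},
], force=50)

```text
t: 44.35
eef_pos: [0.4763, -0.2285, 0.0832]
tool_rot: [0.001, -0.097, 0.995, 0.0]
contact_force: [-8.9, 5.2, 32.9]
gripper_width: 0.002
grasp_force: 16.0
```

Request:
jog_arm([
  {"x": 0,"y": 0,"z": -5,"ax": 0,"ay": 0,"az": 0,"fingers": 0},
  {"x": 0,"y": 0,"z": -20,"ax": 0,"ay": 0,"az": 0,"fingers": 0},
  {"x": 0,"y": 0,"z": -35,"ax": 0,"ay": 0,"az": 0,"fingers": 0},
  {"x": 0,"y": 0,"z": -40,"ax": 0,"ay": 0,"az": 0,"fingers": 0},
  {"x": 0,"y": 30,"z": -30,"ax": 0,"ay": 0,"az": 0,"fingers": 0},
  {"x": 0,"y": 40,"z": 0,"ax": 0,"ay": 0,"az": 0,"fingers": 0},
  {"x": 0,"y": 30,"z": 0,"ax": 0,"ay": 0,"az": 0,"fingers": 0},
  {"x": 0,"y": 0,"z": 0,"ax": 0,"ay": 0,"az": 0,"fingers": 0},
], force=50)

```text
t: 45.15
eef_pos: [0.4563, -0.1261, 0.2104]
tool_rot: [0.0, -0.1, 0.995, 0.001]
contact_force: [0.8, 0.0, 0.2]
gripper_width: 0.0
grasp_force: 0.0
```

```bash
python3 - <<'E'
from h import *
s=cam('scene'); t=cam('top')
# lid closed: free-edge seen along rim top; sample scene colours across front rim and interior point
for p in((.522,-.269,.083),(.56,-.3,.083),(.48,-.30,.083)): 
    for c in(s,t):
        u,v=map(round,proj(c,p)); print(p,c['pixels'][v-1:v+2,u-1:u+2].mean((0,1)).round())
hsv=cv2.cvtColor(s['pixels'],cv2.COLOR_RGB2HSV)[165:240,150:260]
print('red px near stand',int((cv2.inRange(hsv,(0,120,70),(8,255,255))>0).sum()),bot.get_obs()['contact_force'])
print(bot.hand_in())
E
```

```text
(0.522, -0.269, 0.083) [251. 236. 186.]
(0.522, -0.269, 0.083) [209. 201. 164.]
(0.56, -0.3, 0.083) [252. 245. 200.]
(0.56, -0.3, 0.083) [210. 212. 175.]
(0.48, -0.3, 0.083) [249. 233. 179.]
(0.48, -0.3, 0.083) [177. 175. 142.]
red px near stand 0 [ 0.22300336 -0.32308632 -0.19898396]
the job is handed in; nothing more can be done
None
```

The job is handed in: studs 3, 4 and 5 held and their sleeves show green with no red, failed studs 1 and 2 and the tag are in the box, and the lid is pressed fully shut (stopped dead at 83 mm, lid-top height), all by 45 s on the robot's clock.

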